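# Load turbo bearings into the wash pan and move the pan on

## Robot

A 6-joint arm with a two-finger parallel gripper is mounted at the origin on the work surface. World frame = base frame: x ahead of the robot, y to its left, z up, the work surface at z = 0. Lengths are in m, angles in degrees, forces in N, time in s.
With the tool pointing down it reaches from about 0.3 to 0.85 m from the base axis. Payload 5.4 kg.
Tool frame: the origin (TCP) lies between the finger pads; the fingertips stand 8 mm ahead of it and the grasp point (between the pads) lies 11 mm behind it; z points along the fingers, x is the direction in which the jaws open and shut, and the axes are right-handed (so a half turn about z gives the same grasp; the last joint's range is limited). The gripper opens to 85 mm and grips with 20 to 120 N. Pads are 22 mm wide; open, the fingers measure 114 mm over their backs; the gripper's body (76 mm by 85 mm) begins 54 mm behind the grasp point. The pads swing forward as they close: fully open they stand 13 mm farther back than shut.
Start: joints at [63.65, 9.076, 91.501, -0, 79.423, -12.038], TCP at [0.142, 0.557, 0.239] pointing down, gripper open.
Joint ranges: [-166.64, 166.64], [-54.1, 131.32], [10.49, 154.53], [-73.88, 253.88], [9.74, 151.15], [-171.62, 171.62]. Speed limits (degrees/s): [147.25, 147.25, 180, 180, 180, 180].

## Interface

Orientations are given as a 3x3 rotation matrix whose columns are the frame's x, y, z axes.
In Python, from cell import sensors, viewer, job gives the robot as it stands.
- The arm moves only by the tool move_arm, never from a script. Its argument "moves" is a list of rows, each a list of 6 numbers: the shift along the tool's x, y, z in mm, then the turn, a rotation vector about the tool's x, y, z in degrees. A call has 1 to 8 rows; each row shifts and turns the commanded pose from where the row before left it, along the tool's axes as they then stand; what a row does not reach is not made up. A row lasts 1/12 s, in which the tool goes at most 41.7 mm and 7.16 degrees, less where a joint would pass 70% of its speed; a pose out of reach is approached as far as the arm can. A call is refused whole if a number of a shift passes 41.7 or a number of a turn 7.16, either way. A call with a gripper value outside its range is refused whole. "grip" is the opening in per cent of the stroke, from 0 (shut) to 100 (fully open), set as the call begins (left out, the last holds). The fingers move at their own pace and stop on an object; "newtons" is the grip in N (left out, the last holds). Time passes only in rows, so rows that do not move let the fingers close. It gives the time, the measured TCP pose, the force and the opening at its end, in the units of the state.
- sensors.state(): the state, without advancing time (a new reading comes with each control period).
- viewer.snapshot(name): name is "side" or "top" or "wrist"; returns the picture (480x640x3 uint8, red, green, blue); there is no depth.
- viewer.calibration(name): a dict with "fx", "fy", "cx", "cy" (pixels), "R" (3x3) and "t" (3): a world point X has camera coordinates R X + t. Camera axes: x right, y down, z forward; pixel columns grow to the right and rows downward; lengths in m; the calibration is good to about 2 mm. A picture is of the moment at which its call begins: read the wrist's pose just before it. calibration takes no time and is no camera call; for the wrist camera it gives the pose at the moment of the call.
- job.close_job(): hands the job in, once; it reports no verdict.
The state is a dict: "clock": time; "joint_positions": joint angles; "joint_vel": joint speeds; "joint_efforts": joint torques, N m; "ee_pos": TCP position; "tcp_rot": TCP orientation; "force": force on the tool from outside, world axes, zero at the start; "wrist_torque": the same for the moment, N m; "finger_gap": opening from 0.0 (shut) to 1.0 (fully open).
Only numpy, scipy, OpenCV 4.12 (cv2) and the standard library are available. Lean on these libraries where they do the work, as an engineer would, in place of code of your own. Each camera call takes 0.05 s, during which the arm holds its last target. There are 200 camera calls.

## Task

Take the red cup from under the low work light and pour all six brass bearings out of it into the steel pan on the white disc, then stand the empty cup upright on the round blue mat. After the pouring, slide the loaded pan along the bench, without lifting or tipping it, until its round body stands wholly on the yellow disc, and let go of everything. Leave the other things on the bench where they are.

Things in the scene. Friction and masses are not known exactly. Their poses are not given: they have to be found in the camera images.
- cup: Red plastic open cup, 80 mm high, a cone: 52 mm outer diameter at the foot, 76 mm at the mouth (64 mm at half height), walls 4 mm, floor 5 mm thick. It starts upright under the light bar with six bearings in it. Origin: centre of its underside; z points out of the mouth. About 0.3 kg full.
- cup_mouth (a point): Centre of the cup's mouth, 80 mm above its origin along its z.
- pan: Round open steel pan, 50 mm high, outer diameter 130 mm at the rim, 112 mm at the foot, walls 4 mm, floor 5 mm, 0.55 kg. Two black lug handles stick out along its +y and -y: 16 mm wide (along its x), 29 to 43 mm above the bench, from the wall to 104 mm from the axis; grip them 85 mm from the axis. Origin: centre of its underside, on the bench; z up. It starts on the white disc.
- bearing1: One of six equal brass bearing bushes, a cylinder of 20 mm diameter and 18 mm length with dark bore ends, 30 g, oiled and slippery; they start in the cup and slide out once it is tipped past about 100 degrees. Origin: centre of one end face; z along its axis.
- bearing2: One of six equal brass bearing bushes, a cylinder of 20 mm diameter and 18 mm length with dark bore ends, 30 g, oiled and slippery; they start in the cup and slide out once it is tipped past about 100 degrees. Origin: centre of one end face; z along its axis.
- bearing3: One of six equal brass bearing bushes, a cylinder of 20 mm diameter and 18 mm length with dark bore ends, 30 g, oiled and slippery; they start in the cup and slide out once it is tipped past about 100 degrees. Origin: centre of one end face; z along its axis.
- bearing4: One of six equal brass bearing bushes, a cylinder of 20 mm diameter and 18 mm length with dark bore ends, 30 g, oiled and slippery; they start in the cup and slide out once it is tipped past about 100 degrees. Origin: centre of one end face; z along its axis.
- bearing5: One of six equal brass bearing bushes, a cylinder of 20 mm diameter and 18 mm length with dark bore ends, 30 g, oiled and slippery; they start in the cup and slide out once it is tipped past about 100 degrees. Origin: centre of one end face; z along its axis.
- bearing6: One of six equal brass bearing bushes, a cylinder of 20 mm diameter and 18 mm length with dark bore ends, 30 g, oiled and slippery; they start in the cup and slide out once it is tipped past about 100 degrees. Origin: centre of one end face; z along its axis.
- lamp: Fixed low work light: a level bar 300 mm long (its y), x from -45 to +10 mm, from 199 to 222 mm above the bench, on two 14 mm posts at x = -17.5, y = +135 and -135 mm. Origin: on the bench, at the middle; the cup starts within 30 mm of it along y, so the bar leaves no room for an upright gripper. Its -x faces the robot within 0.2 rad. It stands on the left or the right.
- mat: Round blue mat fixed on the bench, 120 mm diameter, 4 mm thick: where the empty cup goes. Origin: centre of its underside (its top is 4 mm above the bench).
- disc_white: White disc painted on the bench, 170 mm diameter, flat: where the pan starts. Origin: its centre, on the bench.
- disc_yellow: Yellow disc painted on the bench, 170 mm diameter, flat: where the pan goes. Origin: its centre, on the bench.
- spray_can: Bystander: standing spray can, 64 mm diameter, 190 mm high. Origin: centre of its underside.
- wrench: Bystander: steel wrench, 190 mm long, lying flat on the bench on the right. Origin: its middle, underside; x along its length.
- wheel: Bystander: aluminium compressor wheel, 74 mm diameter, 34 mm high, at the back of the bench. Origin: centre of its underside.
- grease_jar: Bystander: jar with a black cap, 72 mm diameter, 75 mm high. Origin: centre of its underside.

How it is judged (in metres and radians):
On the way, in this order (a step that is already met when the one before it is completed fails the run):
1. the cup, held in the fingers, is tipped by more than 46 degrees with its mouth above the pan (angle between cup's own z axis and vertical above 0.8 rad and horizontal distance between cup_mouth and pan below 0.1 m and height (world z) of cup_mouth above 0.04 m and contact force between the fingers and cup above 0.5 N), for 0.1 s.
2. all six bearings lie in the pan (horizontal distance between each of bearing1, bearing2, bearing3, bearing4, bearing5, bearing6 and pan below 0.06 m and height (world z) of each of bearing1, bearing2, bearing3, bearing4, bearing5, bearing6 below 0.045 m), for 0.3 s.
At the end, for the whole second after the job is handed in: All six bearings lie in the pan (each within 60 mm of its axis and below 45 mm), at rest; the pan stands flat on the bench within 25 mm of the yellow disc's centre; the cup stands upright (within 0.1 rad) on the mat, within 45 mm of its centre; all are at rest and released (all of step 2 and linear speed of each of bearing1, bearing2, bearing3, bearing4, bearing5, bearing6 below 0.05 m/s and horizontal distance between pan and disc_yellow below 0.025 m and height (world z) of pan below 0.006 m and angle between pan's own z axis and vertical below 0.05 rad and linear speed of each of pan, cup below 0.02 m/s and horizontal distance between cup and mat below 0.045 m and height (world z) of cup below 0.01 m and angle between cup's own z axis and vertical below 0.1 rad); the robot touches nothing.
It fails at once if the pan is lifted more than 12 mm or tipped more than 0.2 rad (height (world z) of pan above 0.012 m or angle between pan's own z axis and vertical above 0.2 rad).
It fails at once if a bystander (spray can, wrench, wheel, jar) is moved more than 30 mm (distance of any of spray_can, wrench, wheel, grease_jar from where it was at the start of the episode above 0.03 m).
It also fails if it takes over 72 s, if anything falls off the work surface, if the arm or the gripper's body presses on something with over 40 N, if the wrist force passes 120 N, or if a joint passes its speed limit or range.

## Working session

There is one attempt and no reset: what is moved stays moved. The work goes in short steps, Python scripts to look and compute and a tool call to move; the robot and the scene stay as the last step left them, time stands still between calls to the robot, and variables do not carry over. Pictures are saved under pics/ and viewed, on a budget of 10 in all, crops included, one or two more only if the job needs it, and the job is handed in when it is done.

Besides the shell and the picture viewer there is one more tool, called after ">>>" by a JSON object that holds its "name" and its "arguments". move_arm: Moves the arm, as the interface text tells. Its arguments: {"type":"object","properties":{"moves":{"type":"array"},"grip":{"type":"number"},"newtons":{"type":"number"}},"required":["moves"]}

```bash
ls; mkdir -p pics; python3 - <<'E'
from cell import sensors, viewer
import cv2
s=sensors.state();print({k:s[k] for k in('clock','ee_pos','tcp_rot','finger_gap')})
for n in('top','side'):
    cv2.imwrite(f'pics/{n}0.png',viewer.snapshot(n)[:,:,::-1]);print(n,viewer.calibration(n))
E
```

```text
pics
{'clock': 0.0, 'ee_pos': array([0.14188566, 0.55660094, 0.23828103]), 'tcp_rot': array([[ 2.47153865e-01,  9.68975867e-01, -8.57776593e-04],
       [ 9.68974357e-01, -2.47155034e-01, -1.75617753e-03],
       [-1.91369745e-03, -3.97117459e-04, -9.99998090e-01]]), 'finger_gap': 0.9970135408787746}
top {'fx': 457.79539199446486, 'fy': 457.79539199446486, 'cx': 325.05929806240397, 'cy': 242.83223368738638, 'R': array([[-0.01064331, -0.9998554 ,  0.01326306],
       [-0.99206836,  0.0088972 , -0.12538421],
       [ 0.12524808, -0.01449236, -0.9920196 ]]), 't': array([9.16790644e-04, 6.05815120e-01, 1.11103080e+00])}
side {'fx': 466.0404185916851, 'fy': 466.0404185916851, 'cx': 324.9616450716501, 'cy': 242.01565920232414, 'R': array([[-0.78861126, -0.61488468,  0.00301906],
       [-0.48041487,  0.6130696 , -0.627174  ],
       [ 0.38378878, -0.49604688, -0.77887333]]), 't': array([0.49453471, 0.32843488, 0.81441101])}
```

View pics/top0.png

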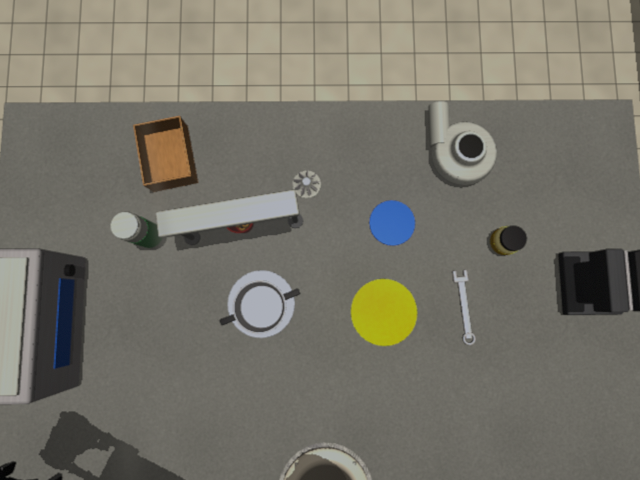

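View pics/side0.png

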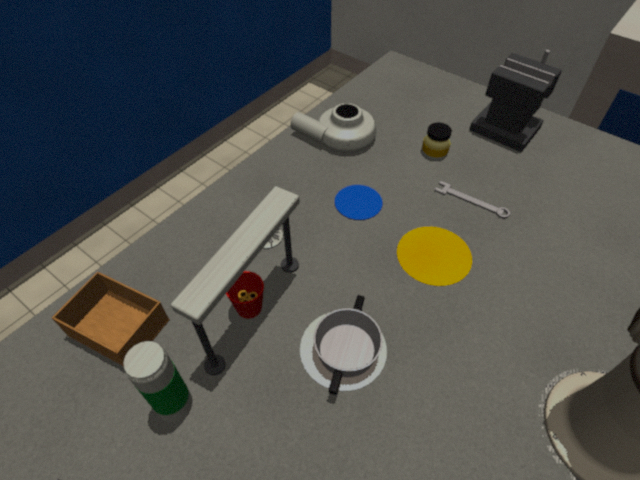

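The top view shows the pan at about (262,305) with lugs at (226,321) and (292,294), yellow disc (384,312), mat (392,222), lamp bar (158,222)-(298,205) and a sliver of red cup at (240,229). In the side view the cup is at (247,295), with lamp post feet at (214,365) and (290,265), and the spray can at (160,380).

```bash
cat > h.py <<'E'
import numpy as np, cv2
from cell import sensors, viewer
def ray(c,u,v):
    d=np.array([(u-c['cx'])/c['fx'],(v-c['cy'])/c['fy'],1]); return -c['R'].T@c['t'], c['R'].T@d
def onz(c,u,v,z):
    o,d=ray(c,u,v); return o+d*(z-o[2])/d[2]
def proj(c,X):
    p=c['R']@np.array(X)+c['t']; return np.array([c['fx']*p[0]/p[2]+c['cx'],c['fy']*p[1]/p[2]+c['cy']])
def mask(im,lo,hi):
    m=cv2.inRange(cv2.cvtColor(im,cv2.COLOR_RGB2HSV),lo,hi)
    n,l,s,_=cv2.connectedComponentsWithStats(m); k=1+np.argmax(s[1:,4]) ; return (l==k).astype(np.uint8)
def outline(m):
    return max(cv2.findContours(m,cv2.RETR_EXTERNAL,cv2.CHAIN_APPROX_NONE)[0],key=len)[:,0,:]
def circ(c,pts,z):
    P=np.array([onz(c,u,v,z)[:2] for u,v in pts]); (x,y),r=cv2.minEnclosingCircle(P.astype(np.float32)); return np.round([x,y,r],4)
E
python3 - <<'E'
from h import *
T=viewer.calibration('top');S=viewer.calibration('side')
it=cv2.imread('pics/top0.png')[:,:,::-1].copy();is_=cv2.imread('pics/side0.png')[:,:,::-1].copy()
for n,c,im in(('top',T,it),('side',S,is_)):
    print(n,'yellow',circ(c,outline(mask(im,(22,180,100),(35,255,255))),0),'mat',circ(c,outline(mask(im,(105,150,150),(120,255,255))[:, :]*1),.004))
m=mask(it,(22,180,100),(35,255,255))
# white disc + pan
hsv=cv2.cvtColor(it,cv2.COLOR_RGB2HSV); w=((hsv[...,2]>150)&(hsv[...,1]<40)).astype(np.uint8); w[:, :200]=0;w[:262]=0;w[:,350:]=0;w[350:]=0
print('white',circ(T,outline(w),0))
k=((hsv[...,2]<75)).astype(np.uint8); k[:262]=0;k[350:]=0;k[:,:205]=0;k[:,320:]=0
n,l,s,ce=cv2.connectedComponentsWithStats(k)
for i in range(1,n):
    if s[i,4]>15: print('dark',s[i],ce[i].round(1),onz(T,*ce[i],.043).round(4))
# lamp bar
b=((hsv[...,2]>140)&(hsv[...,1]<40)).astype(np.uint8); b[:, :150]=0;b[260:]=0;b[:170]=0;b[:,303:]=0
r=cv2.minAreaRect(outline(b)); q=cv2.boxPoints(r); P=np.array([onz(T,*p,.222) for p in q]); print('bar',q.round(),P.round(3))
# red cup side
hs=cv2.cvtColor(is_,cv2.COLOR_RGB2HSV)
m=((cv2.inRange(hs,(0,150,60),(8,255,255))|cv2.inRange(hs,(172,150,60),(180,255,255)))>0).astype(np.uint8)
o=outline(m);print('cup side bbox',cv2.boundingRect(o)); v=o[:,1].max(); u=o[o[:,1]==v,0].mean();print('foot px',u,v,onz(S,u,v,0))
# side pan lugs, posts
for p in((214,366),(290,265)):print('post',onz(S,*p,0).round(3))
for nme,p,z in(('canTop side',(150,355),.19),):print(nme,onz(S,*p,z))
print('canTop top',onz(T,127,226,.19),'wheel',onz(T,307,184,.03))
print('pan side',onz(S,348,345,0),[onz(S,*p,.043).round(3) for p in((337,382),(359,303))])
E
```

```text
top yellow [ 0.4321 -0.1527  0.0838] mat [ 0.6621 -0.1799  0.0587]
side yellow [ 0.4325 -0.1515  0.0842] mat [ 0.6614 -0.1781  0.057 ]
white [0.4641 0.1628 0.0834]
dark [235 283  46  49 329] [249.8 307. ] [0.4484 0.1813 0.043 ]
dark [284 289  16  10  90] [291.8 293.6] [0.4799 0.0783 0.043 ]
dark [220 315  15  10  92] [226.7 319.6] [0.4184 0.2371 0.043 ]
bar [[155. 212.]
 [300. 188.]
 [304. 212.]
 [159. 236.]] [[0.652 0.356 0.222]
 [0.7   0.051 0.222]
 [0.648 0.042 0.222]
 [0.601 0.346 0.222]]
cup side bbox (226, 271, 38, 33)
foot px 242.0 303 [0.68438949 0.2084097  0.        ]
post [0.629 0.341 0.   ]
post [0.669 0.072 0.   ]
canTop side [0.6273958  0.42556396 0.19      ]
canTop top [0.6273511  0.42726494 0.19      ] wheel [0.75953842 0.0396209  0.03      ]
pan side [0.45344046 0.14920287 0.        ] [array([0.416, 0.237, 0.043]), array([0.479, 0.081, 0.043])]
```

```bash
python3 - <<'E'
import cv2
t=cv2.imread('pics/top0.png')[160:360,100:340];s=cv2.imread('pics/side0.png')[180:420,120:400]
cv2.imwrite('pics/crop.png',cv2.hconcat([cv2.resize(t,(360,300),interpolation=2),cv2.resize(s,(350,300),interpolation=2)]))
E
```

```text
(no output)
```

View pics/crop.png

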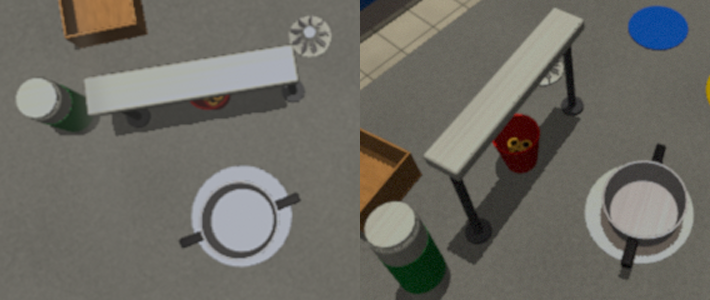

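```bash
python3 - <<'E'
from h import *
for n in('side','top'):
    c=viewer.calibration(n);im=cv2.imread(f'pics/{n}0.png')[:,:,::-1].astype(int)
    m=((im[...,0]>50)&(im[...,0]>2.5*im[...,1])&(im[...,0]>2.5*im[...,2])).astype(np.uint8)
    k,l,s,ce=cv2.connectedComponentsWithStats(m)
    for i in range(1,k):
        if s[i,4]>20: print(n,s[i],ce[i])
    if n=='side':
        i=1+np.argmax(s[1:,4]); 
        for v in range(s[i,1],s[i,1]+s[i,3],3):
            u=np.where(l[v]==i)[0]; print(v,u.min(),u.max())
        for xy in((.667,.2015),(.667,.215),(.667,.19)): print(xy,proj(c,(*xy,0)).round(),proj(c,(*xy,.08)).round())
E
```

```text
side [226 271  38  47 813] [245.84501845 290.73062731]
271 244 246
274 242 255
277 239 259
280 237 261
283 235 262
286 232 263
289 230 262
292 226 262
295 227 260
298 230 257
301 232 253
304 234 254
307 237 252
310 237 248
313 240 253
316 242 250
(0.667, 0.2015) [250. 305.] [245. 284.]
(0.667, 0.215) [246. 310.] [240. 288.]
(0.667, 0.19) [254. 301.] [249. 280.]
```

```bash
python3 - <<'E'
from h import *
c=viewer.calibration('side')
f=c['R'][2,:2]/np.hypot(*c['R'][2,:2]); r=c['R'][0,:2]/np.hypot(*c['R'][0,:2])
for p in((246,318),(247,318.5)): A=onz(c,*p,0)[:2]+.026*f; print('foot',A)
B=onz(c,264,286,.08)[:2]-.038*r; print('mouth right',B)
for X in(A,B,(A+B)/2):
    a=np.linspace(0,2*np.pi,200)
    for R,z in((.026,0),(.038,.08)):
        q=np.array([proj(c,(X[0]+R*np.cos(t),X[1]+R*np.sin(t),z)) for t in a]);print(X.round(4),z,q.min(0).round(1),q.max(0).round(1))
t=viewer.calibration('top'); im=cv2.imread('pics/top0.png')[:,:,::-1].astype(int)
m=((im[...,0]>40)&(im[...,0]>1.6*im[...,1])&(im[...,0]>1.6*im[...,2])); m[:, :200]=0;m[:200]=0;m[260:]=0;m[:,290:]=0
v,u=np.where(m); print('top red',u.min(),u.max(),v.min(),v.max())
print('cupfront from top', onz(t,u.mean(),v.max(),.08)[:2]+np.array([.038,0]), 'y', [onz(t,u_,229,.08)[1] for u_ in (u.min(),u.max())])
L=np.array([.667,.2015]);ex=np.array([.988,.155]);ey=np.array([-.155,.988])
for X in(A,B): print('in lamp',(X-L)@ex,(X-L)@ey)
E
```

```text
foot [0.66887706 0.20841984]
foot [0.66646279 0.20800058]
mouth right [0.66484289 0.20630834]
[0.6665 0.208 ] 0 [235.7 296.8] [260.9 318.5]
[0.6665 0.208 ] 0.08 [223.4 270.1] [262.9 303. ]
[0.6648 0.2063] 0 [236.9 296.6] [262.1 318.4]
[0.6648 0.2063] 0.08 [224.7 270. ] [264.1 302.8]
[0.6657 0.2072] 0 [236.3 296.7] [261.5 318.4]
[0.6657 0.2072] 0.08 [224.1 270.1] [263.5 302.9]
top red 227 252 223 232
cupfront from top [0.66678033 0.20272423] y [np.float64(0.23257159232065852), np.float64(0.17219008343760084)]
in lamp 0.00047682265912191943 0.006505843334012634
in lamp -0.0013859363575628727 0.005084993789969587
```

The cup centre from two cues is at about (0.666, 0.206). The lamp yaw is about 9°, and the pan is at (0.449, 0.158). I'll now move toward a pre-grasp pose and record joint data on the way.

>>> {"name": "move_arm", "arguments": {"moves": [[0,0,-5,0,0,-7],[0,0,-5,0,0,-7],[0,0,-5,0,0,-7],[0,0,-5,0,0,-7],[-34.8,19.7,0,0,0,0],[-34.8,19.7,0,0,0,0],[-34.8,19.7,0,0,0,0],[-34.8,19.7,0,0,0,0]], "grip": 100}}

```text
clock: 0.77
ee_pos: [0.2521, 0.439, 0.2588]
tcp_rot: [[-0.238, 0.971, -0.0], [0.971, 0.238, -0.001], [-0.001, -0.001, -1.0]]
force: [1.1, -0.6, 0.2]
finger_gap: 0.999
```

```bash
cat > rec.py <<'E'
import json,numpy as np
from cell import sensors
s=sensors.state(); d={k:np.array(s[k]).tolist() for k in('clock','joint_positions','ee_pos','tcp_rot','force','finger_gap')}
open('rec.jsonl','a').write(json.dumps(d)+'\n')
for k in d: print(k,np.round(d[k],3).tolist())
E
python3 rec.py
```

```text
clock 0.767
joint_positions [46.436, -1.988, 100.869, -0.008, 81.162, -57.313]
ee_pos [0.252, 0.439, 0.259]
tcp_rot [[-0.238, 0.971, -0.0], [0.971, 0.238, -0.001], [-0.001, -0.001, -1.0]]
force [1.086, -0.6, 0.194]
finger_gap 0.999
```

>>> {"name": "move_arm", "arguments": {"moves": [[-34.8,19.7,0,0,0,0],[-34.8,19.7,0,0,0,0],[-34.8,19.7,0,0,0,0],[-34.8,19.7,0,0,0,0],[-34.8,19.7,0,0,0,0],[-34.8,19.7,0,0,0,0],[-34.8,19.7,0,0,0,0],[-34.8,19.7,0,0,0,0]]}}

```text
clock: 1.43
ee_pos: [0.4714, 0.2055, 0.259]
tcp_rot: [[-0.236, 0.972, -0.0], [0.972, 0.236, 0.0], [0.0, -0.0, -1.0]]
force: [0.7, 0.9, 0.6]
finger_gap: 0.997
```

>>> {"name": "move_arm", "arguments": {"moves": [[-34.8,19.7,0,0,0,0],[0,0,0,-7,0,0],[0,0,0,-7,0,0],[0,0,0,-7,0,0],[0,0,0,-7,0,0],[0,0,0,-7,0,0],[0,0,0,-7,0,0],[0,0,0,-7,0,0]]}}

```text
clock: 2.1
ee_pos: [0.4978, 0.1779, 0.2597]
tcp_rot: [[-0.236, 0.633, 0.738], [0.972, 0.154, 0.178], [-0.001, 0.759, -0.651]]
force: [-0.8, 2.1, -0.7]
finger_gap: 0.998
```

```bash
python3 rec.py
```

```text
clock 2.1
joint_positions [1.023, -33.622, 136.92, 19.598, 29.469, -115.558]
ee_pos [0.498, 0.178, 0.26]
tcp_rot [[-0.236, 0.633, 0.738], [0.972, 0.154, 0.178], [-0.001, 0.759, -0.651]]
force [-0.76, 2.055, -0.728]
finger_gap 0.998
```

```bash
cat > kin.py <<'E'
import numpy as np, json
from scipy.spatial.transform import Rotation as Ro
from scipy.optimize import least_squares
D=[dict(joint_positions=[63.65,9.076,91.501,0,79.423,-12.038],ee_pos=[0.14188566,0.55660094,0.23828103],tcp_rot=[[0.247153865,0.968975867,-8.57776593e-04],[0.968974357,-0.247155034,-1.75617753e-03],[-1.91369745e-03,-3.97117459e-04,-0.999998]])]
D+=[json.loads(l) for l in open('rec.jsonl')]
def E(s,a): return Ro.from_euler(s,a,degrees=True).as_matrix()
LO=np.array([-166.64,-54.1,10.49,-73.88,9.74,-171.62]);HI=np.array([166.64,131.32,154.53,253.88,151.15,171.62])
def fk(q,P,s4=1,full=False):
    h,a1,d,L2,a3,L3,a6,L6=P
    A=E('z',q[0]);p0=A@[a1,d,h];B=A@E('y',q[1]);p1=p0+B@[0,0,L2]
    C=B@E('y',q[2]);p2=p1+C@[a3,0,L3]
    W=C@E('z',s4*q[3])@E('y',q[4]);p3=p2+W@[a6,0,L6]
    R=W@E('z',q[5]+180)
    return (p3,R,[p0,p1,p2]) if full else (p3,R)
def fit(s4):
    f=lambda P:np.concatenate([fk(d['joint_positions'],P,s4)[0]-d['ee_pos'] for d in D]+[1e-3*(P-P0)])
    P0=np.array([.3,0,.1,.35,0,.35,0,.25]);return least_squares(f,P0)
def best():
    def err(s):return sum(np.abs(fk(d['joint_positions'],np.ones(8),s)[1]-d['tcp_rot']).sum() for d in D)
    s=min((1,-1),key=err);r=fit(s);return s,r.x,err(s),[np.abs(fk(d['joint_positions'],r.x,s)[0]-d['ee_pos']).max() for d in D]
def ik(p,R,q0,P,s4,n=6):
    rng=np.random.default_rng(0);bst=None
    for k in range(n):
        x0=np.clip(np.array(q0)+(0 if k==0 else rng.normal(0,30,6)),LO+.1,HI-.1)
        f=lambda q:(lambda a:np.concatenate([(a[0]-p)*10,Ro.from_matrix(R.T@a[1]).as_rotvec()]))(fk(q,P,s4))
        r=least_squares(f,x0,bounds=(LO,HI),max_nfev=100)
        c=r.cost*1e4+1e-6*np.abs(r.x-q0).sum()
        if bst is None or c<bst[0]: bst=(c,r.x)
        if k==0 and r.cost<1e-8: break
    return bst[1],bst[0]
E
python3 - <<'E'
from kin import *
s,P,e,er=best();print(s,P.round(3),e,np.round(er,4))
for d in D: print(np.round(fk(d['joint_positions'],P,s)[1]-d['tcp_rot'],2).tolist())
E
```

```text
1 [ 0.323 -0.036  0.12   0.386  0.064  0.556 -0.002  0.301] 0.005044051396131408 [0. 0. 0.]
[[0.0, -0.0, 0.0], [-0.0, -0.0, 0.0], [0.0, 0.0, -0.0]]
[[0.0, -0.0, -0.0], [-0.0, -0.0, -0.0], [-0.0, -0.0, 0.0]]
[[0.0, 0.0, 0.0], [0.0, -0.0, -0.0], [0.0, 0.0, -0.0]]
```

>>> {"name": "move_arm", "arguments": {"moves": [[-2.4,-17.3,31.4,0,0,0],[-2.4,-17.3,31.4,0,0,0],[-2.4,-17.3,31.4,0,0,0],[-2.4,-17.3,31.4,0,0,0],[-2.4,-17.3,31.4,0,0,0],[0,0,0,-5.2,0,0],[0,0,0,-5.2,0,0],[0,0,0,-5.2,0,0]]}}

```text
clock: 2.77
ee_pos: [0.5227, 0.1913, 0.204]
tcp_rot: [[-0.228, 0.506, 0.832], [0.974, 0.108, 0.201], [0.012, 0.856, -0.517]]
force: [0.9, 0.7, 0.4]
finger_gap: 1.0
```

```bash
python3 rec.py; python3 - <<'E'
from kin import *
from h import *
s,P,e,er=best();print(s,P.round(3),e,np.round(er,4))
im=viewer.snapshot('wrist');cv2.imwrite('pics/wrist1.png',im[:,:,::-1]);c=viewer.calibration('wrist')
st=D[-1];p=np.array(st['ee_pos']);R=np.array(st['tcp_rot'])
print('cup est px',proj(c,(.6665,.206,0)).round(),proj(c,(.6665,.206,.08)).round(),'axis px',proj(c,p+.13*R[:,2]).round())
m=((im[...,0]>40)&(im[...,0]>2*im[...,1].astype(int))&(im[...,0]>2*im[...,2].astype(int))).astype(np.uint8)
o=outline(m);print(cv2.boundingRect(o))
a=np.linspace(0,6.28,200)
for r,z in((.026,0),(.038,.08)):
    q=np.array([proj(c,(.6665+r*np.cos(t),.206+r*np.sin(t),z)) for t in a]);print(z,q.min(0).round(),q.max(0).round())
E
```

```text
clock 2.767
joint_positions [2.427, -22.609, 141.982, 76.7, 9.774, -171.553]
ee_pos [0.523, 0.191, 0.204]
tcp_rot [[-0.228, 0.506, 0.832], [0.974, 0.108, 0.201], [0.012, 0.856, -0.517]]
force [0.916, 0.663, 0.365]
finger_gap 1.0
1 [ 0.299  0.     0.12   0.385  0.048  0.518 -0.     0.298] 0.005044051396133188 [0.0006 0.0005 0.0001 0.0001]
cup est px [301. 100.] [301. 176.] axis px [322. 225.]
(263, 94, 78, 102)
0 [275.  83.] [327. 115.]
0.08 [260. 158.] [341. 190.]
```

```bash
cat > plan.py <<'E'
from kin import *
s4,P,_,_=best()
cup=np.array([.6665,.206,0]);pan=np.array([.449,.158,0])
def Rtool(az,tau,sg=1):
    a,t=np.radians([az,tau]);z=np.array([np.cos(t)*np.cos(a),np.cos(t)*np.sin(a),-np.sin(t)]);x=sg*np.array([-np.sin(a),np.cos(a),0]);return np.c_[x,np.cross(z,x),z]
def mar(q): return np.minimum(q-LO,HI-q)
E
python3 - <<'E'
from plan import *
q0=np.array(D[-1]['joint_positions']);qs=[np.array([5,0,110,90,30,-120.]),np.array([5,0,110,160,30,60.]),np.array([5,0,110,90,30,0.])]
for tau in(20,27,34):
  for az in(-10,0,14,25,35,45,55):
    for sg in(1,-1):
      R=Rtool(az,tau,sg);g=cup+[0,0,.042];out=[]
      for back in(-.011,.12):
        b=None
        for q in qs:
          r,c=ik(g-back*R[:,2],R,q,P,s4,2)
          if b is None or (c<1e-2 and mar(r).min()>mar(b[0]).min()) or (b[1]>=1e-2 and c<b[1]): b=(r,c)
        out.append(b)
      if all(o[1]<1e-2 for o in out): print(tau,az,sg,*[(o[0].round(0).astype(int).tolist(),round(mar(o[0]).min())) for o in out])
E
```

```text
20 -10 1 ([18, 37, 112, 219, 43, 69], 34) ([27, 23, 127, 230, 47, 65], 24)
20 -10 -1 ([18, 37, 112, 219, 43, -111], 34) ([27, 23, 127, 230, 47, -115], 24)
20 0 1 ([12, 35, 116, 197, 42, 81], 32) ([16, 18, 134, 203, 43, 79], 21)
20 0 -1 ([12, 35, 116, 197, 42, -99], 32) ([16, 18, 134, 203, 43, -101], 21)
20 14 1 ([3, 33, 119, 165, 43, 98], 33) ([-2, 15, 139, 159, 45, 100], 15)
20 14 -1 ([3, 33, 119, 165, 43, -82], 33) ([-2, 15, 139, 159, 45, -80], 15)
20 25 1 ([-4, 34, 118, 141, 46, 108], 36) ([-15, 15, 138, 129, 51, 112], 16)
20 25 -1 ([-4, 34, 118, 141, 46, -72], 36) ([-15, 15, 138, 129, 51, -68], 16)
20 35 1 ([-9, 35, 116, 123, 51, 116], 39) ([-23, 18, 133, 109, 58, 119], 21)
20 35 -1 ([-9, 35, 116, 123, 51, -64], 39) ([-23, 18, 133, 109, 58, -61], 21)
20 45 1 ([-13, 37, 112, 107, 56, 122], 43) ([-28, 23, 126, 94, 64, 123], 29)
20 45 -1 ([-13, 37, 112, 107, 56, -58], 43) ([-28, 23, 126, 94, 64, -57], 29)
20 55 1 ([-15, 40, 106, 95, 62, 127], 45) ([-30, 28, 117, 82, 71, 127], 38)
20 55 -1 ([-15, 40, 106, 95, 62, -53], 48) ([-30, 28, 117, 82, 71, -53], 38)
27 -10 1 ([17, 33, 112, 226
[... 1245 characters left out ...]
135, 16, 126], 6)
34 14 -1 ([4, 26, 117, 155, 20, -72], 10) ([0, 1, 135, 135, 16, -54], 6)
34 25 1 ([-2, 26, 116, 124, 27, 128], 17) ([-10, 2, 134, 102, 29, 145], 19)
34 25 -1 ([-2, 26, 116, 124, 27, -52], 17) ([-10, 2, 134, 102, 29, -35], 19)
34 35 1 ([-6, 28, 114, 105, 34, 136], 25) ([-17, 6, 130, 88, 41, 147], 24)
34 35 -1 ([-6, 28, 114, 105, 34, -44], 25) ([-17, 6, 130, 88, 41, -33], 24)
34 45 1 ([-10, 30, 111, 91, 42, 140], 31) ([-22, 11, 124, 78, 51, 146], 25)
34 45 -1 ([-10, 30, 111, 91, 42, -40], 33) ([-22, 11, 124, 78, 51, -34], 31)
34 55 1 ([-12, 33, 106, 81, 51, 142], 30) ([-24, 17, 116, 70, 60, 145], 26)
34 55 -1 ([-12, 33, 106, 81, 51, -38], 41) ([-24, 17, 116, 70, 60, -35], 38)
```

```bash
python3 - <<'E'
from plan import *
qs=[np.array([-20,0,130,90,60,-50.]),np.array([-20,0,130,90,60,130.]),np.array([5,0,120,160,40,60.]),np.array([40,0,120,30,60,-50.])]
tau=25
for T in(130,140):
 tp=180-T-tau
 for az in range(-60,131,15):
  res=[]
  for sg in(-1,1):
    R=Rtool(az,tp,sg)
    cz=Rtool(az,tau,-1).T@[0,0,1]; c=R@cz
    m=pan+[0,0,.09] if sg==1 else pan+[0,0,.17]
    g=m-.038*c
    b=None
    for q in qs:
      r,k=ik(g+.011*R[:,2],R,q,P,s4,2)
      if b is None or (k<1e-2 and mar(r).min()>mar(b[0]).min()) or (b[1]>=1e-2 and k<b[1]): b=(r,k)
    res.append((b[0].round().astype(int).tolist(),round(mar(b[0]).min()),round(b[1],3)))
  print(T,az,*res)
E
```

```text
130 -60 ([36, 23, 112, -68, 77, -136], 6, np.float64(0.0)) ([33, 24, 113, -71, 74, 45], 3, np.float64(0.0))
130 -45 ([36, 15, 121, -74, 66, -141], 0, np.float64(22.324)) ([31, 17, 119, -74, 63, 38], 0, np.float64(65.54))
130 -30 ([31, 7, 137, 254, 53, -125], 0, np.float64(73.682)) ([28, 11, 134, 254, 51, 55], 0, np.float64(22.009))
130 -15 ([25, -3, 143, 246, 40, -130], 8, np.float64(0.0)) ([21, 4, 140, 238, 40, 57], 14, np.float64(0.0))
130 0 ([11, -14, 152, 204, 25, -107], 2, np.float64(0.0)) ([9, -4, 148, 197, 30, 79], 7, np.float64(0.0))
130 15 ([-2, -23, 155, 135, 17, -55], 0, np.float64(65.221)) ([-6, -8, 152, 143, 32, 113], 3, np.float64(0.0))
130 30 ([-26, -19, 155, 92, 50, -38], 0, np.float64(14.624)) ([-19, -7, 151, 109, 46, 128], 4, np.float64(0.0))
130 45 ([-32, -9, 149, 82, 63, -45], 6, np.float64(0.0)) ([-26, -1, 145, 90, 59, 130], 10, np.float64(0.0))
130 60 ([-33, 1, 139, 71, 73, -48], 16, np.float64(0.0)) ([-28, 7, 137, 76, 69, 130], 18, np.float64(0.0))
130 75 ([-31, 11, 128, 62, 81, -51], 26, np.float64(0.0)) ([-27, 14, 128, 65, 78, 128], 27, np.float64(0.0))
130 9
[... 1048 characters left out ...]
23, 3, 152, 118, 61, 113], 3, np.float64(0.0))
140 45 ([-35, 3, 148, 91, 72, -60], 7, np.float64(0.0)) ([-31, 8, 145, 96, 70, 117], 9, np.float64(0.0))
140 60 ([-35, 11, 138, 78, 80, -59], 17, np.float64(0.0)) ([-32, 15, 136, 81, 78, 119], 18, np.float64(0.0))
140 75 ([-33, 19, 127, 67, 87, -58], 27, np.float64(0.0)) ([-30, 21, 127, 69, 85, 121], 28, np.float64(0.0))
140 90 ([-29, 26, 117, 58, 95, -57], 38, np.float64(0.0)) ([-27, 27, 117, 59, 93, 122], 38, np.float64(0.0))
140 105 ([-24, 32, 106, 50, 102, -58], 49, np.float64(0.0)) ([-23, 33, 107, 51, 101, 121], 48, np.float64(0.0))
140 120 ([-19, 38, 96, 42, 110, -60], 41, np.float64(0.0)) ([-18, 39, 97, 43, 108, 119], 43, np.float64(0.0))
```

```bash
cat >> plan.py <<'E'
def Rr(az,tau,roll): return Rtool(az,tau,1)@E('z',roll)
def rows(poses,start=None,q=None,show=True,grp=8,chk=True):
    """poses: list of (p,R); returns rounded tool-frame rows, tracked from the measured pose"""
    p,R=(np.array(D[-1]['ee_pos']),np.array(D[-1]['tcp_rot'])) if start is None else start
    q=np.array(D[-1]['joint_positions']) if q is None else q; out=[];js=[]
    for tp,TR in poses:
        d=(R.T@(tp-p)*1e3).round(1); w=np.degrees(Ro.from_matrix(R.T@TR).as_rotvec()).round(1)
        if np.linalg.norm(d)>41.7 or np.linalg.norm(w)>7.16: print('BIG',np.linalg.norm(d),np.linalg.norm(w))
        out.append(d.tolist()+w.tolist()); p=p+R@d/1e3; R=R@Ro.from_rotvec(w,degrees=True).as_matrix()
        if chk:
            r,c=ik(p,R,q,P,s4,1); js.append((r.round().astype(int).tolist(),round(c,3),int(np.abs(r-q).max()),np.round(p,3).tolist())); q=r
    for i in range(0,len(out),grp): print(out[i:i+grp])
    if chk and show:
        for i in range(0,len(js),3): print(i,js[i])
        print('end',js[-1],'max step',max(j[2] for j in js),'max cost',max(j[1] for j in js))
    return p,R,q
def lin(a,b,n): return [np.array(a)+(np.array(b)-np.array(a))*(i+1)/n for i in range(n)]
E
python3 - <<'E'
from plan import *
p0=np.array(D[-1]['ee_pos']);R=Rtool(45,25,-1);pre=cup+[0,0,.042]-.12*R[:,2];print('pre',pre)
mid=pre+[-.02,-.03,.11]
# params: x y z az tau roll
A=[*p0,13.6,31.1,0];B=[*mid,45,25,180]
W=lin(A,B,26)
W+=lin(W[-1],[*pre,45,25,180],4)
rows([(w[:3],Rr(*w[3:])) for w in W])
E
```

```text
pre [0.58959723 0.12909723 0.09271419]
[[-3.9, 0.5, 0.8, -0.2, 1.1, 5.5], [-3.8, 0.8, 0.8, -0.1, 1.1, 6.3], [-3.7, 1.3, 0.6, 0.1, 1.0, 6.3], [-3.6, 1.7, 0.6, 0.2, 1.1, 6.3], [-3.3, 2.0, 0.6, 0.4, 1.0, 6.4], [-3.2, 2.4, 0.4, 0.4, 0.9, 6.3], [-2.8, 2.8, 0.4, 0.6, 1.0, 6.3], [-2.5, 3.0, 0.3, 0.7, 0.8, 6.3]]
[[-2.2, 3.3, 0.3, 0.8, 0.7, 6.4], [-1.8, 3.6, 0.2, 0.8, 0.7, 6.3], [-1.5, 3.7, 0.1, 1.0, 0.5, 6.4], [-0.9, 3.9, -0.0, 1.0, 0.4, 6.3], [-0.6, 3.9, -0.1, 1.0, 0.3, 6.4], [-0.1, 4.0, -0.1, 1.1, 0.2, 6.3], [0.3, 3.9, -0.2, 1.1, 0.0, 6.4], [0.8, 3.9, -0.2, 1.1, -0.1, 6.3]]
[[1.1, 3.8, -0.4, 1.1, -0.2, 6.4], [1.6, 3.7, -0.4, 1.0, -0.3, 6.4], [2.0, 3.4, -0.5, 1.0, -0.5, 6.4], [2.4, 3.1, -0.6, 1.0, -0.6, 6.3], [2.6, 2.9, -0.6, 0.8, -0.7, 6.4], [3.0, 2.5, -0.7, 0.8, -0.8, 6.4], [3.2, 2.2, -0.8, 0.6, -0.9, 6.4], [3.5, 1.8, -0.9, 0.6, -1.0, 6.4]]
[[3.6, 1.5, -0.9, 0.4, -1.0, 6.4], [3.7, 1.0, -1.1, 0.3, -1.1, 6.4], [-1.8, 21.1, 19.7, 0.0, -0.0, 0.0], [-1.8, 21.2, 19.6, 0.0, -0.0, 0.0], [-1.8, 21.2, 19.6, 0.0, -0.0, 0.0], [-1.8, 21.2, 19.7, 0.0, -0.0, 0.0]]
0 ([1, -23, 142, 80, 12, -170], np.float64(0.0), 3, [0.525, 0.188, 0.204])
3 ([-5, -23, 143, 84, 20, -158], np.float64(0.0), 4, [0.53, 0.177, 0.204])
6 ([-10, -22, 143, 84, 28, -142], np.float64(0.0), 5, [0.535, 0.166, 0.204])
9 ([-15, -20, 142, 84, 35, -126], np.float64(0.0), 5, [0.541, 0.156, 0.204])
12 ([-19, -17, 140, 83, 42, -109], np.float64(0.0), 5, [0.546, 0.145, 0.203])
15 ([-23, -14, 138, 82, 48, -92], np.float64(0.0), 5, [0.552, 0.135, 0.203])
18 ([-26, -11, 136, 81, 53, -74], np.float64(0.0), 5, [0.557, 0.124, 0.203])
21 ([-29, -7, 133, 79, 59, -56], np.float64(0.0), 6, [0.562, 0.113, 0.203])
24 ([-31, -3, 130, 78, 63, -38], np.float64(0.0), 6, [0.568, 0.103, 0.203])
27 ([-29, 8, 128, 83, 61, -41], np.float64(0.0), 4, [0.58, 0.114, 0.148])
end ([-26, 18, 126, 89, 59, -49], np.float64(0.0), 5, [0.59, 0.129, 0.093]) max step 6 max cost 0.0
```

>>> {"name": "move_arm", "arguments": {"moves": [[-3.9,0.5,0.8,-0.2,1.1,5.5],[-3.8,0.8,0.8,-0.1,1.1,6.3],[-3.7,1.3,0.6,0.1,1.0,6.3],[-3.6,1.7,0.6,0.2,1.1,6.3],[-3.3,2.0,0.6,0.4,1.0,6.4],[-3.2,2.4,0.4,0.4,0.9,6.3],[-2.8,2.8,0.4,0.6,1.0,6.3],[-2.5,3.0,0.3,0.7,0.8,6.3]]}}

```text
clock: 3.48
ee_pos: [0.5376, 0.1629, 0.2047]
tcp_rot: [[0.144, 0.58, 0.802], [0.679, -0.647, 0.346], [0.719, 0.495, -0.487]]
force: [-0.3, 0.9, 0.7]
finger_gap: 1.001
```

>>> {"name": "move_arm", "arguments": {"moves": [[-2.2,3.3,0.3,0.8,0.7,6.4],[-1.8,3.6,0.2,0.8,0.7,6.3],[-1.5,3.7,0.1,1.0,0.5,6.4],[-0.9,3.9,0.0,1.0,0.4,6.3],[-0.6,3.9,-0.1,1.0,0.3,6.4],[-0.1,4.0,-0.1,1.1,0.2,6.3],[0.3,3.9,-0.2,1.1,0.0,6.4],[0.8,3.9,-0.2,1.1,-0.1,6.3]]}}

```text
clock: 4.15
ee_pos: [0.5522, 0.1346, 0.2044]
tcp_rot: [[0.554, 0.371, 0.745], [-0.065, -0.873, 0.484], [0.83, -0.316, -0.46]]
force: [0.0, -0.0, -0.3]
finger_gap: 0.999
```

>>> {"name": "move_arm", "arguments": {"moves": [[1.1,3.8,-0.4,1.1,-0.2,6.4],[1.6,3.7,-0.4,1.0,-0.3,6.4],[2.0,3.4,-0.5,1.0,-0.5,6.4],[2.4,3.1,-0.6,1.0,-0.6,6.3],[2.6,2.9,-0.6,0.8,-0.7,6.4],[3.0,2.5,-0.7,0.8,-0.8,6.4],[3.2,2.2,-0.8,0.6,-0.9,6.4],[3.5,1.8,-0.9,0.6,-1.0,6.4]]}}

```text
clock: 4.82
ee_pos: [0.5667, 0.1062, 0.2041]
tcp_rot: [[0.734, -0.146, 0.664], [-0.645, -0.457, 0.612], [0.214, -0.877, -0.43]]
force: [-0.7, -0.2, -0.7]
finger_gap: 1.0
```

>>> {"name": "move_arm", "arguments": {"moves": [[3.6,1.5,-0.9,0.4,-1.0,6.4],[3.7,1.0,-1.1,0.3,-1.1,6.4],[-1.8,21.2,19.7,0,0,0],[-1.8,21.2,19.7,0,0,0],[-1.8,21.2,19.7,0,0,0],[-1.8,21.2,19.7,0,0,0],[0,0,0,0,0,0]]}}

```text
clock: 5.4
ee_pos: [0.5872, 0.1315, 0.0873]
tcp_rot: [[0.71, -0.306, 0.635], [-0.704, -0.3, 0.643], [-0.007, -0.904, -0.428]]
force: [-0.9, -0.1, -0.3]
finger_gap: 0.999
```

```bash
python3 rec.py; python3 - <<'E'
from plan import *
from h import *
print(P.round(4))
im=viewer.snapshot('wrist');cv2.imwrite('pics/wrist2.png',im[:,:,::-1]);c=viewer.calibration('wrist')
m=((im[...,0]>40)&(im[...,0]>2*im[...,1].astype(int))&(im[...,0]>2*im[...,2].astype(int))).astype(np.uint8)
o=outline(m);print(cv2.boundingRect(o))
a=np.linspace(0,6.28,200)
for r,z in((.026,0),(.038,.08)):
    q=np.array([proj(c,(cup[0]+r*np.cos(t),cup[1]+r*np.sin(t),z)) for t in a]);print(z,q.min(0).round(),q.max(0).round())
E
```

```text
clock 5.4
joint_positions [-25.849, 18.276, 126.072, 89.093, 58.847, -49.411]
ee_pos [0.587, 0.132, 0.087]
tcp_rot [[0.71, -0.306, 0.635], [-0.704, -0.3, 0.643], [-0.007, -0.904, -0.428]]
force [-0.927, -0.148, -0.29]
finger_gap 0.999
[ 2.980e-01  4.000e-04  1.200e-01  3.851e-01  4.760e-02  5.181e-01
 -2.000e-04  2.975e-01]
(275, 162, 107, 129)
0 [296. 248.] [356. 293.]
0.08 [272. 165.] [381. 230.]
```

View pics/wrist2.png

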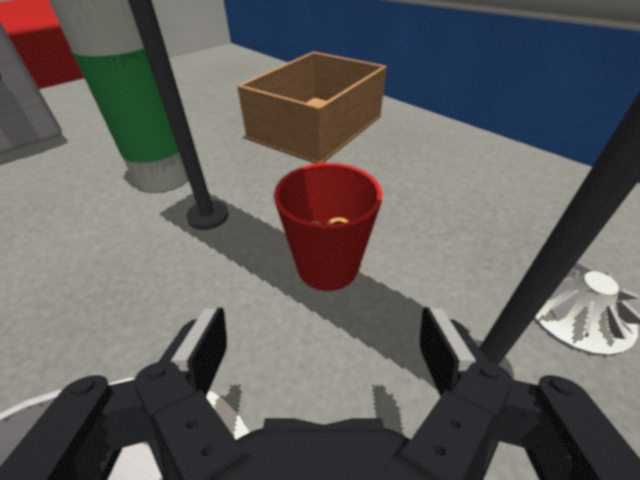

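The cup's foot and mouth appear at (330,290) and (328,190), within about 2 px of my estimate, and the fingers straddle it symmetrically. I'll advance and grip.

>>> {"name": "move_arm", "arguments": {"moves": [[5.7,-5.7,0,0,0,0],[0,0,35,0,0,0],[0,0,35,0,0,0],[0,0,30,0,0,0],[0,0,20,0,0,0],[0,0,10,0,0,0],[0,0,0,0,0,0],[0,0,0,0,0,0]]}}

```text
clock: 6.12
ee_pos: [0.6806, 0.21, 0.0469]
tcp_rot: [[0.709, -0.292, 0.642], [-0.705, -0.302, 0.641], [0.007, -0.907, -0.421]]
force: [-1.4, 2.1, 0.7]
finger_gap: 0.997
```

>>> {"name": "move_arm", "arguments": {"moves": [[0,0,0,0,0,0],[0,0,0,0,0,0],[0,0,0,0,0,0],[0,0,0,0,0,0],[0,0,0,0,0,0],[0,0,0,0,0,0],[0,0,0,0,0,0],[0,0,0,0,0,0]], "grip": 0, "newtons": 50}}

```text
clock: 6.78
ee_pos: [0.68, 0.2097, 0.0467]
tcp_rot: [[0.709, -0.293, 0.642], [-0.706, -0.3, 0.642], [0.005, -0.908, -0.419]]
force: [-6.3, 0.4, 7.0]
finger_gap: 0.787
```

```bash
python3 rec.py; python3 - <<'E'
from h import *
cv2.imwrite('pics/w3.png',viewer.snapshot('wrist')[:,:,::-1])
E
```

```text
clock 6.783
joint_positions [-11.973, 33.126, 111.22, 101.698, 51.003, -51.351]
ee_pos [0.68, 0.21, 0.047]
tcp_rot [[0.709, -0.293, 0.642], [-0.706, -0.3, 0.642], [0.005, -0.908, -0.419]]
force [-6.343, 0.407, 7.041]
finger_gap 0.787
```

View pics/w3.png

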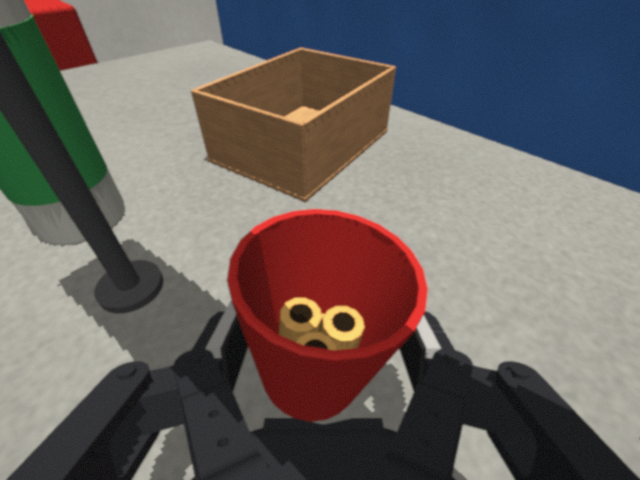

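The grip holds at 67 mm opening, meaning the pads are at about 50 mm cup height, with the cup centred and bearings visible inside. I'll plan the retract and the pour.

```bash
cat >> plan.py <<'E'
pc=np.array([0,0,0.]); 
G=json.loads(open('rec.jsonl').read().splitlines()[4]); RG=np.array(G['tcp_rot']);tG=np.array(G['ee_pos'])
cz=RG.T@[0,0,1]; cup=np.array([.6675,.205,0]); co=RG.T@(cup-tG); co[0]=0   # cup axis and origin in tool frame
def tcp_for_mouth(M,R): return M-R@(co+.08*cz)
E
python3 - <<'E'
from plan import *
print('cz',cz.round(3),'co',co.round(4),'mouth',(co+.08*cz).round(4))
R0=RG
# A retract
n=6;W=[(tG-R0[:,2]*.17*(i+1)/n,R0) for i in range(n)]
M1=W[-1][0]+R0@(co+.08*cz);print('mouth after retract',M1)
# B to over pan, az 45->85
n=8
for i in range(n):
    f=(i+1)/n;R=E('z',40*f)@R0;W.append((tcp_for_mouth(M1+f*(pan+[0,0,.2]-M1),R),R))
p,R,q=rows(W)
print('--pour')
Rb=E('z',40)@R0;W=[]
for i in range(30):
    r=6*(i+1);z=np.interp(r,[0,90,120,180],[.2,.13,.11,.09]);Rn=Rb@E('z',r);c=Rn@cz
    W.append((tcp_for_mouth(pan+[0,0,z],Rn),Rn))
    if r%30==0: print('roll',r,'tip',np.degrees(np.arccos(c[2])).round(),'ch',c.round(2))
rows(W,(p,R),q)
E
```

```text
cz [ 0.005 -0.908 -0.419] co [0.     0.0475 0.0085] mouth [ 0.0004 -0.0251 -0.025 ]
mouth after retract [0.56243054 0.09184455 0.15133798]
[[0.0, -0.0, -28.3, 0.0, 0.0, 0.0], [-0.0, 0.0, -28.4, 0.0, 0.0, 0.0], [0.0, -0.0, -28.3, 0.0, 0.0, 0.0], [0.0, -0.0, -28.3, 0.0, 0.0, 0.0], [-0.0, 0.0, -28.4, 0.0, 0.0, 0.0], [0.0, 0.0, -28.3, 0.0, 0.0, 0.0], [-16.9, -3.8, -6.4, 0.0, -4.5, -2.1], [-17.2, -4.4, -5.2, 0.1, -4.6, -2.1]]
[[-17.4, -5.1, -3.8, -0.0, -4.5, -2.1], [-17.4, -5.6, -2.5, 0.0, -4.6, -2.1], [-17.4, -6.2, -1.3, 0.0, -4.5, -2.1], [-17.2, -6.8, 0.1, 0.1, -4.5, -2.1], [-16.8, -7.4, 1.3, -0.0, -4.6, -2.1], [-16.5, -8.0, 2.5, 0.0, -4.5, -2.1]]
0 ([-15, 30, 115, 99, 53, -51], np.float64(0.0), 3, [0.662, 0.192, 0.059])
3 ([-24, 19, 124, 90, 58, -49], np.float64(0.0), 3, [0.607, 0.137, 0.094])
6 ([-32, 11, 128, 79, 66, -46], np.float64(0.0), 4, [0.556, 0.11, 0.124])
9 ([-32, 11, 126, 68, 77, -46], np.float64(0.0), 3, [0.511, 0.136, 0.142])
12 ([-30, 11, 123, 59, 86, -47], np.float64(0.0), 3, [0.465, 0.162, 0.161])
end ([-29, 10, 122, 56, 89, -48], np.float64(0.0), 2, [0.45, 0.17, 0.167
[... 1466 characters left out ...]
)
6 ([-30, 12, 124, 56, 87, -10], np.float64(0.0), 5, [0.433, 0.174, 0.14])
9 ([-30, 13, 125, 56, 87, 7], np.float64(0.0), 5, [0.429, 0.177, 0.132])
12 ([-29, 14, 126, 56, 86, 24], np.float64(0.0), 5, [0.426, 0.181, 0.124])
15 ([-29, 15, 126, 56, 85, 42], np.float64(0.0), 5, [0.426, 0.184, 0.118])
18 ([-28, 16, 125, 57, 84, 59], np.float64(0.0), 5, [0.429, 0.187, 0.113])
21 ([-28, 16, 124, 57, 84, 78], np.float64(0.0), 6, [0.433, 0.189, 0.111])
24 ([-27, 17, 124, 58, 84, 96], np.float64(0.0), 6, [0.439, 0.191, 0.109])
27 ([-27, 19, 122, 58, 83, 114], np.float64(0.0), 5, [0.447, 0.191, 0.106])
end ([-26, 20, 121, 58, 83, 126], np.float64(0.0), 5, [0.452, 0.191, 0.102]) max step 6 max cost 0.0
```

>>> {"name": "move_arm", "arguments": {"moves": [[0,0,-10,0,0,0],[0,0,-25,0,0,0],[0,0,-35,0,0,0],[0,0,-35,0,0,0],[0,0,-35,0,0,0],[0,0,-30,0,0,0],[-16.9,-3.8,-6.4,0,-4.5,-2.1],[-17.2,-4.4,-5.2,0,-4.6,-2.1]]}}

```text
clock: 7.5
ee_pos: [0.5391, 0.1171, 0.1286]
tcp_rot: [[0.82, -0.241, 0.52], [-0.573, -0.351, 0.741], [0.004, -0.905, -0.426]]
force: [0.1, 0.3, -2.4]
finger_gap: 0.781
```

>>> {"name": "move_arm", "arguments": {"moves": [[-17.4,-5.1,-3.8,0,-4.5,-2.1],[-17.4,-5.6,-2.5,0,-4.6,-2.1],[-17.4,-6.2,-1.3,0,-4.5,-2.1],[-17.2,-6.8,0.1,0,-4.5,-2.1],[-16.8,-7.4,1.3,0,-4.6,-2.1],[-16.5,-8.0,2.5,0,-4.5,-2.1],[0,0,0,0,0,0],[0,0,0,0,0,0]]}}

```text
clock: 8.17
ee_pos: [0.4503, 0.1702, 0.1649]
tcp_rot: [[0.996, -0.036, 0.081], [-0.089, -0.425, 0.901], [0.002, -0.905, -0.426]]
force: [-0.3, -0.1, -3.2]
finger_gap: 0.782
```

```bash
python3 rec.py; python3 - <<'E'
from plan import *
from h import *
p=np.array(D[-1]['ee_pos']);R=np.array(D[-1]['tcp_rot']);print('mouth',(p+R@(co+.08*cz)).round(3),'cz',(R@cz).round(3))
a=viewer.snapshot('top');b=viewer.snapshot('side')
cv2.imwrite('pics/ts4.png',cv2.hconcat([a[180:380,140:380],b[200:400,220:460]])[:,:,::-1].repeat(1,0))
c=viewer.calibration('top')
M=p+R@(co+.08*cz);print('mouth top px',proj(c,M),'crop',proj(c,M)-[140,180],'pan px crop',proj(c,pan+[0,0,.05])-[140,180]);c=viewer.calibration('side');print('side crop',proj(c,M)-[220,200]+[240,0])
E
```

```text
clock 8.167
joint_positions [-28.83, 10.431, 122.038, 55.952, 88.868, -47.631]
ee_pos [0.45, 0.17, 0.165]
tcp_rot [[0.996, -0.036, 0.081], [-0.089, -0.425, 0.901], [0.002, -0.905, -0.426]]
force [-0.301, -0.078, -3.25]
finger_gap 0.782
mouth [0.45  0.158 0.198] cz [0.003 0.007 1.   ]
mouth top px [249.62488795 307.30334784] crop [109.62488795 127.30334784] pan px crop [118.90615485 126.66101928]
side crop [371.69407695  94.65275362]
```

View pics/ts4.png

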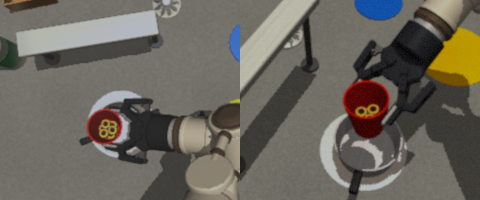

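```bash
python3 - <<'E'
from h import *
im=cv2.imread('pics/ts4.png')[:,:,::-1].astype(int)
m=((im[...,0]>60)&(im[...,0]>1.8*im[...,1])&(im[...,0]>1.8*im[...,2])).astype(np.uint8)
T=viewer.calibration('top');S=viewer.calibration('side')
t=m.copy();t[:,240:]=0;t[:90]=0;s=m.copy();s[:,:240]=0
ot=outline(t)+[140,180];os=outline(s)+[-20,200]
print(cv2.minEnclosingCircle(ot.astype(np.float32)),circ(T,ot,.198),'side bbox',cv2.boundingRect(os))
l,r=os[os[:,0].argmin()],os[os[:,0].argmax()];print('side edges',l,r,[onz(S,*q,.198).round(3) for q in(l,r,(l+r)/2)])
E
```

```text
((243.5, 306.0), 18.200374603271484) [0.4521 0.171  0.038 ] side bbox (323, 280, 47, 42)
side edges [323 296] [369 299] [array([0.485, 0.189, 0.198]), array([0.423, 0.148, 0.198]), array([0.454, 0.168, 0.198])]
```

```bash
sed -i 's/; co\[0\]=0 .*/; co[0]=0; co=co+[.001,-.005,.0108]  # corrected by the held-cup views/' plan.py; python3 - <<'E'
from plan import *
p=np.array(D[-1]['ee_pos']);Rb=np.array(D[-1]['tcp_rot']);print((p+Rb@(co+.08*cz)).round(3));W=[]
for i in range(30):
    r=6*(i+1);z=np.interp(r,[0,90,120,180],[.198,.13,.11,.09]);Rn=Rb@E('z',r)
    xy=pan[:2]+(1-min(1,(i+1)/8))*np.array([.003,.012])
    W.append((tcp_for_mouth(np.r_[xy,z],Rn),Rn))
rows(W)
E
```

```text
[0.452 0.17  0.198]
[[-3.0, 4.7, 0.6, -0.0, -0.0, 6.0], [-2.9, 4.4, 0.5, 0.0, 0.0, 6.0], [-2.4, 4.4, 0.6, 0.0, 0.0, 6.0], [-1.9, 4.3, 0.5, 0.0, 0.0, 6.0], [-1.4, 4.1, 0.6, 0.0, 0.0, 6.0], [-1.0, 4.0, 0.5, -0.0, 0.0, 6.0], [-0.6, 3.6, 0.6, 0.0, -0.0, 6.0], [-0.1, 3.4, 0.5, 0.0, -0.0, 6.0]]
[[-0.1, 2.5, 2.0, 0.0, -0.0, 6.0], [0.1, 2.1, 1.9, 0.0, 0.0, 6.0], [0.4, 1.7, 1.9, 0.0, 0.0, 6.0], [0.6, 1.4, 2.0, 0.0, -0.0, 6.0], [0.8, 1.0, 1.9, 0.0, -0.0, 6.0], [0.9, 0.5, 1.9, 0.0, -0.0, 6.0], [0.9, 0.1, 2.0, 0.0, -0.0, 6.0], [0.5, -0.3, 1.7, 0.0, -0.0, 6.0]]
[[0.4, -0.6, 1.7, 0.0, -0.0, 6.0], [0.4, -1.1, 1.7, 0.0, -0.0, 6.0], [0.3, -1.4, 1.7, 0.0, -0.0, 6.0], [0.2, -1.8, 1.7, 0.0, -0.0, 6.0], [-1.6, -1.2, 0.8, 0.0, -0.0, 6.0], [-1.7, -1.4, 0.9, 0.0, -0.0, 6.0], [-1.8, -1.5, 0.9, 0.0, -0.0, 6.0], [-1.9, -1.7, 0.8, -0.0, -0.0, 6.0]]
[[-2.1, -1.7, 0.9, -0.0, -0.0, 6.0], [-2.2, -1.9, 0.8, 0.0, -0.0, 6.0], [-2.4, -2.0, 0.9, -0.0, -0.0, 6.0], [-2.6, -2.0, 0.8, 0.0, -0.0, 6.0], [-2.8, -2.1, 0.9, -0.0, -0.0, 6.0], [-2.9, -2.1, 0.8, -0.0, -0.0, 6.0]]
0 ([-29, 11, 122, 56, 89, -42], np.float64(0.0), 5, [0.447, 0.169, 0.16])
3 ([-30, 11, 124, 55, 88, -26], np.float64(0.0), 5, [0.437, 0.167, 0.149])
6 ([-31, 11, 125, 55, 88, -10], np.float64(0.0), 5, [0.429, 0.165, 0.141])
9 ([-31, 12, 126, 54, 87, 7], np.float64(0.0), 5, [0.423, 0.167, 0.134])
12 ([-31, 12, 126, 55, 87, 25], np.float64(0.0), 5, [0.42, 0.171, 0.128])
15 ([-30, 13, 126, 55, 86, 42], np.float64(0.0), 5, [0.421, 0.175, 0.124])
18 ([-30, 14, 126, 56, 85, 60], np.float64(0.0), 5, [0.424, 0.179, 0.12])
21 ([-29, 14, 125, 56, 85, 79], np.float64(0.0), 6, [0.43, 0.182, 0.119])
24 ([-28, 15, 124, 57, 85, 97], np.float64(0.0), 6, [0.437, 0.183, 0.118])
27 ([-27, 17, 123, 57, 84, 115], np.float64(0.0), 6, [0.446, 0.184, 0.115])
end ([-27, 18, 121, 58, 84, 127], np.float64(0.0), 5, [0.453, 0.183, 0.111]) max step 6 max cost 0.0
```

>>> {"name": "move_arm", "arguments": {"moves": [[-3.0,4.7,0.6,0,0,6],[-2.9,4.4,0.5,0,0,6],[-2.4,4.4,0.6,0,0,6],[-1.9,4.3,0.5,0,0,6],[-1.4,4.1,0.6,0,0,6],[-1.0,4.0,0.5,0,0,6],[-0.6,3.6,0.6,0,0,6],[-0.1,3.4,0.5,0,0,6]]}}

```text
clock: 8.93
ee_pos: [0.4259, 0.165, 0.1381]
tcp_rot: [[0.635, -0.768, 0.08], [-0.375, -0.216, 0.902], [-0.675, -0.603, -0.425]]
force: [0.1, 0.3, -2.5]
finger_gap: 0.787
```

>>> {"name": "move_arm", "arguments": {"moves": [[-0.1,2.5,2.0,0,0,6],[0.1,2.1,1.9,0,0,6],[0.4,1.7,1.9,0,0,6],[0.6,1.4,2.0,0,0,6],[0.8,1.0,1.9,0,0,6],[0.9,0.5,1.9,0,0,6],[0.9,0.1,2.0,0,0,6],[0.5,-0.3,1.7,0,0,6]]}}

```text
clock: 9.6
ee_pos: [0.4204, 0.1757, 0.1237]
tcp_rot: [[-0.146, -0.986, 0.08], [-0.411, 0.134, 0.902], [-0.9, 0.098, -0.425]]
force: [0.1, -0.1, -2.9]
finger_gap: 0.781
```

>>> {"name": "move_arm", "arguments": {"moves": [[0.4,-0.6,1.7,0,0,6],[0.4,-1.1,1.7,0,0,6],[0.3,-1.4,1.7,0,0,6],[0.2,-1.8,1.7,0,0,6],[-1.6,-1.2,0.8,0,0,6],[-1.7,-1.4,0.9,0,0,6],[-1.8,-1.5,0.9,0,0,6],[-1.9,-1.7,0.8,0,0,6]]}}

```text
clock: 10.27
ee_pos: [0.4345, 0.1834, 0.1189]
tcp_rot: [[-0.83, -0.552, 0.08], [-0.175, 0.395, 0.902], [-0.529, 0.735, -0.425]]
force: [0.8, 0.2, -0.7]
finger_gap: 0.784
```

>>> {"name": "move_arm", "arguments": {"moves": [[-2.1,-1.7,0.9,0,0,6],[-2.2,-1.9,0.8,0,0,6],[-2.4,-2.0,0.9,0,0,6],[-2.6,-2.0,0.8,0,0,6],[-2.8,-2.1,0.9,0,0,6],[-2.9,-2.1,0.8,0,0,6],[0,0,0,0,0,0],[0,0,0,0,0,0]]}}

```text
clock: 10.93
ee_pos: [0.4523, 0.184, 0.1115]
tcp_rot: [[-0.996, 0.033, 0.079], [0.086, 0.423, 0.902], [-0.004, 0.906, -0.424]]
force: [-0.8, -0.3, -1.8]
finger_gap: 0.784
```

>>> {"name": "move_arm", "arguments": {"moves": [[0,0,0,0,0,0],[0,0,0,0,0,0],[0,0,0,0,0,0],[0,0,0,0,0,0],[0,0,0,0,0,0],[0,0,0,0,0,0],[0,0,0,0,0,0],[0,0,0,0,0,0]]}}

```text
clock: 11.6
ee_pos: [0.4522, 0.1844, 0.1116]
tcp_rot: [[-0.996, 0.035, 0.078], [0.085, 0.423, 0.902], [-0.002, 0.905, -0.424]]
force: [0.2, -0.3, -1.8]
finger_gap: 0.787
```

```bash
python3 rec.py; python3 - <<'E'
from h import *
a=viewer.snapshot('top');b=viewer.snapshot('side')
cv2.imwrite('pics/ts5.png',cv2.resize(cv2.hconcat([a[230:370,180:340],b[260:400,280:420]]),None,fx=2.5,fy=2.5)[:,:,::-1])
E
```

```text
clock 11.6
joint_positions [-26.983, 18.246, 121.402, 57.531, 84.073, 127.0]
ee_pos [0.452, 0.184, 0.112]
tcp_rot [[-0.996, 0.035, 0.078], [0.085, 0.423, 0.902], [-0.002, 0.905, -0.424]]
force [0.168, -0.326, -1.789]
finger_gap 0.787
```

View pics/ts5.png

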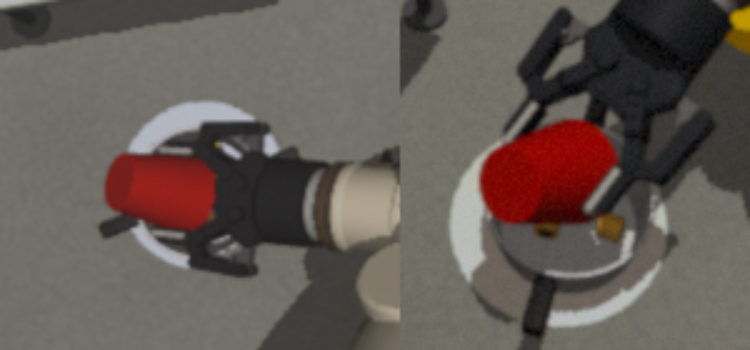

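```bash
python3 - <<'E'
from plan import *
p=np.array(D[-1]['ee_pos']);Rb=np.array(D[-1]['tcp_rot']);M=p+Rb@(co+.08*cz);print(M)
W=[]
for i in range(4):
    R=Rb@E('x',-5.*(i+1));W.append((tcp_for_mouth(M+[0,0,.002*(i+1)],R),R))
rows(W)
E
```

```text
[0.44864752 0.15891437 0.09037419]
[[-0.0, 2.9, -3.5, -5.0, 0.0, -0.0], [-0.0, 3.0, -3.4, -5.0, -0.0, -0.0], [-0.0, 3.1, -3.2, -5.0, -0.0, -0.0], [-0.0, 3.1, -3.0, -5.0, 0.0, -0.0]]
0 ([-28, 21, 121, 59, 88, 124], np.float64(0.0), 3, [0.452, 0.182, 0.116])
3 ([-31, 32, 118, 64, 99, 117], np.float64(0.0), 3, [0.451, 0.176, 0.127])
end ([-31, 32, 118, 64, 99, 117], np.float64(0.0), 3, [0.451, 0.176, 0.127]) max step 3 max cost 0.0
```

>>> {"name": "move_arm", "arguments": {"moves": [[0,3,-3.4,-5,0,0],[0,3,-3.4,-5,0,0],[0,3,-3.2,-5,0,0],[0,3,-3,-5,0,0],[0,0,0,0,0,3],[0,0,0,0,0,-6],[0,0,0,0,0,3],[0,0,0,0,0,0]]}}

```text
clock: 12.37
ee_pos: [0.4516, 0.1756, 0.1268]
tcp_rot: [[-0.996, 0.008, 0.085], [0.085, 0.089, 0.992], [-0.0, 0.996, -0.089]]
force: [0.1, -0.2, -1.5]
finger_gap: 0.786
```

>>> {"name": "move_arm", "arguments": {"moves": [[0,0,0,0,0,0],[0,0,0,0,0,0],[0,0,0,0,0,0]]}}

```text
clock: 12.62
ee_pos: [0.4515, 0.1757, 0.1271]
tcp_rot: [[-0.996, 0.005, 0.085], [0.085, 0.089, 0.992], [-0.002, 0.996, -0.089]]
force: [0.2, -0.3, -1.2]
finger_gap: 0.783
```

```bash
python3 rec.py; python3 - <<'E'
from plan import *
mat=np.array([.662,-.179,0.])
p=np.array(D[-1]['ee_pos']);R0=np.array(D[-1]['tcp_rot'])
W=[(p+[0,0,.025*(i+1)],R0) for i in range(4)];p1=W[-1][0]
# back to upright: undo pitch 20, roll -180 ; then yaw to az_t, ends with cup upright 150 mm above mat
for azt in(45,20,0,-15):
    az0=85;Wn=list(W);n=30
    for i in range(n):
        f=(i+1)/n
        # orientation: upright orientation at az times roll/pitch
        R=E('z',(azt-az0)*f)@R0@E('x',20*min(1,2*f))@E('z',-180*f)
        Rend=E('z',(azt-az0))@R0@E('x',20)@E('z',-180)
        pe=mat+[0,0,.06]-Rend@co
        Wn.append((p1+(pe-p1)*f,R))
    print('AZ',azt,'cup z end',(Rend@cz).round(3))
    try: rows(Wn,show=True)
    except Exception as e: print(e)
E
```

```text
clock 12.617
joint_positions [-31.367, 31.962, 117.578, 64.348, 98.52, 117.173]
ee_pos [0.451, 0.176, 0.127]
tcp_rot [[-0.996, 0.005, 0.085], [0.085, 0.089, 0.992], [-0.002, 0.996, -0.089]]
force [0.168, -0.267, -1.222]
finger_gap 0.783
AZ 45 cup z end [0.006 0.002 1.   ]
[[-0.1, 24.9, -2.2, 0.0, 0.0, 0.0], [-0.0, 24.9, -2.3, 0.0, 0.0, 0.0], [-0.1, 24.9, -2.2, 0.0, 0.0, 0.0], [-0.0, 24.9, -2.2, 0.0, 0.0, 0.0], [-8.0, -5.0, -10.8, 1.4, -1.3, -5.9], [-7.6, -6.1, -10.4, 1.5, -1.1, -5.8], [-7.2, -7.1, -10.1, 1.7, -0.9, -5.8], [-6.6, -8.1, -9.8, 1.7, -0.7, -5.8]]
[[-5.8, -9.0, -9.5, 1.8, -0.6, -5.7], [-5.0, -9.8, -9.1, 1.8, -0.4, -5.7], [-4.0, -10.5, -8.7, 1.8, -0.1, -5.7], [-2.9, -11.2, -8.4, 1.9, 0.0, -5.7], [-1.8, -11.7, -8.0, 1.8, 0.2, -5.6], [-0.6, -12.0, -7.7, 1.8, 0.5, -5.6], [0.6, -12.3, -7.2, 1.8, 0.6, -5.5], [1.9, -12.4, -6.9, 1.6, 0.8, -5.6]]
[[3.2, -12.3, -6.5, 1.5, 1.0, -5.5], [4.5, -12.1, -6.1, 1.5, 1.1, -5.5], [5.7, -11.8, -5.7, 1.2, 1.3, -5.4], [6.9, -11.3, -5.3, 1.3, 0.0, -5.4], [8.0, -10.7, -5.1, 1.1, 0.2, -5.5], [9.0, -10.0, -4.8, 1.2, 0.4, -5.4], [10.0, -9.2, -4.5, 1.1
[... 7547 characters left out ...]
6, 130, 72, 83, 80], np.float64(0.0), 5, [0.515, 0.07, 0.191])
15 ([-44, 3, 131, 75, 75, 66], np.float64(0.0), 4, [0.536, 0.034, 0.179])
18 ([-44, 1, 132, 78, 65, 52], np.float64(0.0), 4, [0.557, -0.001, 0.167])
21 ([-43, 2, 133, 86, 58, 33], np.float64(0.0), 6, [0.578, -0.037, 0.155])
24 ([-42, 4, 133, 96, 49, 12], np.float64(0.0), 7, [0.599, -0.072, 0.143])
27 ([-39, 8, 131, 109, 42, -11], np.float64(0.0), 7, [0.621, -0.107, 0.131])
30 ([-36, 12, 129, 126, 34, -37], np.float64(0.0), 9, [0.642, -0.143, 0.119])
33 ([-32, 17, 124, 147, 29, -68], np.float64(0.0), 10, [0.663, -0.178, 0.107])
end ([-32, 17, 124, 147, 29, -68], np.float64(0.0), 10, [0.663, -0.178, 0.107]) max step 10 max cost 0.0
```

>>> {"name": "move_arm", "arguments": {"moves": [[0,24.9,-2.2,0,0,0],[0,24.9,-2.2,0,0,0],[0,24.9,-2.2,0,0,0],[0,24.9,-2.2,0,0,0],[-8.0,-5.0,-10.8,1.4,-2.1,-5.8],[-7.8,-6.1,-10.3,1.7,-1.9,-5.7],[-7.5,-7.1,-9.8,1.9,-1.7,-5.7],[-7.0,-8.2,-9.4,2.0,-1.5,-5.6]]}}

```text
clock: 13.28
ee_pos: [0.4795, 0.1282, 0.2109]
tcp_rot: [[-0.903, -0.362, 0.232], [0.141, 0.26, 0.955], [-0.406, 0.895, -0.184]]
force: [0.2, -0.1, -1.2]
finger_gap: 0.787
```

>>> {"name": "move_arm", "arguments": {"moves": [[-6.4,-9.2,-9.0,2.1,-1.3,-5.6],[-5.7,-10.0,-8.4,2.3,-1.1,-5.5],[-4.8,-10.9,-7.9,2.4,-0.8,-5.5],[-3.9,-11.6,-7.4,2.4,-0.5,-5.5],[-2.7,-12.3,-6.8,2.5,-0.3,-5.3],[-1.6,-12.7,-6.3,2.4,0.0,-5.4],[-0.5,-13.1,-5.7,2.4,0.3,-5.3],[0.9,-13.3,-5.2,2.4,0.5,-5.2]]}}

```text
clock: 13.95
ee_pos: [0.5356, 0.0339, 0.1785]
tcp_rot: [[-0.436, -0.761, 0.48], [-0.139, 0.585, 0.799], [-0.889, 0.282, -0.361]]
force: [0.7, 0.0, -1.2]
finger_gap: 0.787
```

>>> {"name": "move_arm", "arguments": {"moves": [[2.1,-13.3,-4.6,2.3,0.8,-5.2],[3.3,-13.3,-4.1,2.2,1.0,-5.2],[4.6,-13.1,-3.5,2.0,1.2,-5.1],[5.9,-12.7,-2.9,2.0,0.2,-5.0],[6.9,-12.3,-2.4,1.9,0.3,-5.1],[8.0,-11.6,-2.0,1.9,0.5,-5.1],[9.1,-11.0,-1.6,1.8,0.7,-5.1],[9.9,-10.1,-1.1,1.8,0.9,-5.0]]}}

```text
clock: 14.62
ee_pos: [0.5917, -0.0602, 0.1463]
tcp_rot: [[0.062, -0.734, 0.676], [-0.622, 0.502, 0.601], [-0.781, -0.458, -0.425]]
force: [0.1, -0.3, -2.6]
finger_gap: 0.787
```

>>> {"name": "move_arm", "arguments": {"moves": [[10.9,-9.3,-0.7,1.6,1.1,-5.1],[11.6,-8.3,-0.2,1.6,1.2,-5.1],[12.4,-7.2,0.3,1.4,1.4,-5.1],[12.9,-6.1,0.8,1.2,1.5,-5.1],[13.4,-4.9,1.2,1.0,1.7,-5.0],[13.7,-3.6,1.7,0.9,1.7,-5.1],[13.9,-2.5,2.1,0.7,1.9,-5.1],[14.0,-1.1,2.6,0.5,1.9,-5.1]]}}

```text
clock: 15.28
ee_pos: [0.6478, -0.1544, 0.114]
tcp_rot: [[0.325, -0.463, 0.825], [-0.928, 0.011, 0.372], [-0.181, -0.886, -0.426]]
force: [-0.1, -0.3, -1.0]
finger_gap: 0.787
```

>>> {"name": "move_arm", "arguments": {"moves": [[13.9,0.1,3.1,0.3,1.9,-5.1],[13.8,1.4,3.6,0.1,2.0,-5.0],[0,0,0,0,0,0],[0,0,0,0,0,0],[0,0,0,0,0,0]]}}

```text
clock: 15.7
ee_pos: [0.6615, -0.1769, 0.1063]
tcp_rot: [[0.344, -0.4, 0.85], [-0.939, -0.146, 0.311], [-0.001, -0.905, -0.426]]
force: [-0.4, 0.1, -0.5]
finger_gap: 0.788
```

```bash
python3 rec.py; python3 - <<'E'
from plan import *
from h import *
p=np.array(D[-1]['ee_pos']);R=np.array(D[-1]['tcp_rot']);print('cz',(R@cz).round(3),'foot',(p+R@co).round(3),'mouth',(p+R@(co+.08*cz)).round(3))
a=viewer.snapshot('top');b=viewer.snapshot('side');cv2.imwrite('pics/t6.png',a[:,:,::-1]);cv2.imwrite('pics/s6.png',b[:,:,::-1])
cv2.imwrite('pics/ts6.png',cv2.hconcat([cv2.resize(a[180:380,200:440],None,fx=1.6,fy=1.6),cv2.resize(b[160:400,280:520],(320,320))])[:,:,::-1])
T=viewer.calibration('top');m=((a[...,0]>60)&(a[...,0]>1.8*a[...,1].astype(int))&(a[...,0]>1.8*a[...,2].astype(int))).astype(np.uint8);m[260:]=0;m[:,:330]=0
print('mouth top',circ(T,outline(m),(p+R@(co+.08*cz))[2]))
E
```

```text
clock 15.7
joint_positions [-47.57, 24.584, 113.074, 87.738, 56.902, -41.877]
ee_pos [0.661, -0.177, 0.106]
tcp_rot [[0.344, -0.4, 0.85], [-0.939, -0.146, 0.311], [-0.001, -0.905, -0.426]]
force [-0.442, 0.068, -0.525]
finger_gap 0.788
cz [ 0.009 -0.003  1.   ] foot [ 0.661 -0.178  0.06 ] mouth [ 0.662 -0.178  0.14 ]
mouth top [ 0.6606 -0.1783  0.0383]
```

View pics/ts6.png

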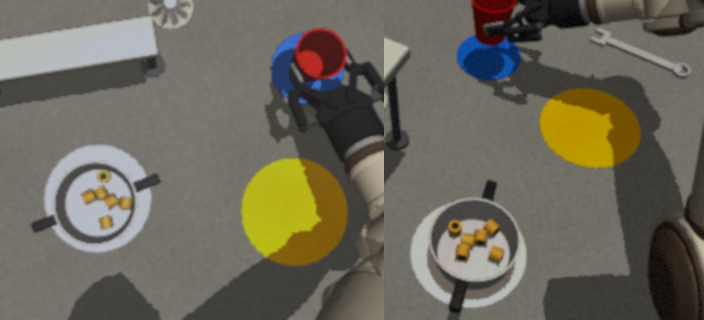

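All six bearings are in the pan and the cup is empty above the mat, with its mouth measured at (0.661,-0.178). I'll lower it onto the mat.

>>> {"name": "move_arm", "arguments": {"moves": [[0,14,6.6,0,0,0],[0,14,6.6,0,0,0],[0,12,5.6,0,0,0],[0,7,3.3,0,0,0],[0,2,0.9,0,0,0],[0,1,0.5,0,0,0],[0,0,0,0,0,0],[0,0,0,0,0,0]]}}

```text
clock: 16.47
ee_pos: [0.6622, -0.1781, 0.052]
tcp_rot: [[0.343, -0.399, 0.851], [-0.939, -0.148, 0.309], [0.003, -0.905, -0.425]]
force: [0.4, -0.1, -1.1]
finger_gap: 0.787
```

```bash
python3 rec.py
```

```text
clock 16.467
joint_positions [-47.585, 32.21, 111.349, 91.721, 56.824, -49.177]
ee_pos [0.662, -0.178, 0.052]
tcp_rot [[0.343, -0.399, 0.851], [-0.939, -0.148, 0.309], [0.003, -0.905, -0.425]]
force [0.417, -0.115, -1.131]
finger_gap 0.787
```

>>> {"name": "move_arm", "arguments": {"moves": [[0,0.9,0.4,0,0,0],[0,0,0,0,0,0]]}}

```text
clock: 16.63
ee_pos: [0.6622, -0.1782, 0.0509]
tcp_rot: [[0.343, -0.398, 0.851], [-0.939, -0.148, 0.309], [0.003, -0.905, -0.425]]
force: [0.3, 0.0, -0.2]
finger_gap: 0.785
```

>>> {"name": "move_arm", "arguments": {"moves": [[0,0.9,0.4,0,0,0],[0,0,0,0,0,0]]}}

```text
clock: 16.8
ee_pos: [0.6625, -0.1781, 0.0507]
tcp_rot: [[0.344, -0.396, 0.851], [-0.939, -0.148, 0.31], [0.003, -0.906, -0.423]]
force: [-1.8, 0.2, 5.6]
finger_gap: 0.785
```

>>> {"name": "move_arm", "arguments": {"moves": [[0,0,0,0,0,0],[0,0,0,0,0,0],[0,0,0,0,0,0],[0,0,0,0,0,0],[0,0,0,0,0,0],[0,0,0,0,0,0]], "grip": 100}}

```text
clock: 17.3
ee_pos: [0.6617, -0.1778, 0.049]
tcp_rot: [[0.343, -0.4, 0.85], [-0.939, -0.147, 0.31], [0.002, -0.905, -0.426]]
force: [-0.0, -0.7, -0.7]
finger_gap: 0.998
```

>>> {"name": "move_arm", "arguments": {"moves": [[0,0,-8,0,0,0],[0,0,-15,0,0,0],[0,0,-25,0,0,0],[0,0,-30,0,0,0],[0,0,-30,0,0,0],[0,0,-30,0,0,0],[0,0,0,0,0,0],[0,0,0,0,0,0]]}}

```text
clock: 17.97
ee_pos: [0.5438, -0.2221, 0.1087]
tcp_rot: [[0.341, -0.399, 0.851], [-0.94, -0.148, 0.307], [0.003, -0.905, -0.426]]
force: [0.1, 0.3, 0.2]
finger_gap: 0.997
```

```bash
python3 rec.py; python3 - <<'E'
from h import *
a=viewer.snapshot('top');b=viewer.snapshot('side');cv2.imwrite('pics/t7.png',a[:,:,::-1]);cv2.imwrite('pics/s7.png',b[:,:,::-1])
for n,im in(('top',a),('side',b)):
    c=viewer.calibration(n);m=((im[...,0]>60)&(im[...,0]>1.8*im[...,1].astype(int))&(im[...,0]>1.8*im[...,2].astype(int))).astype(np.uint8);m[260:]=0;m[:,:330]=0
    o=outline(m);print(n,'bbox',cv2.boundingRect(o))
    t=np.linspace(0,6.28,200)
    for r,z in((.026,.004),(.038,.084)):
        q=np.array([proj(c,(.662+r*np.cos(x),-.179+r*np.sin(x),z)) for x in t]);print('expected for upright at mat',z,q.min(0).round(),q.max(0).round())
# pan lugs
T=viewer.calibration('top');h=cv2.cvtColor(a,cv2.COLOR_RGB2HSV);k=(h[...,2]<75).astype(np.uint8);k[:262]=0;k[350:]=0;k[:,:205]=0;k[:,320:]=0
n,l,s,ce=cv2.connectedComponentsWithStats(k)
for i in range(1,n):
    if 60<s[i,4]<150: print('lug',s[i],onz(T,*ce[i],.043).round(4))
E
```

```text
clock 17.967
joint_positions [-63.445, 17.543, 122.869, 78.093, 66.685, -46.658]
ee_pos [0.544, -0.222, 0.109]
tcp_rot [[0.341, -0.399, 0.851], [-0.94, -0.148, 0.307], [0.003, -0.905, -0.426]]
force [0.112, 0.267, 0.244]
finger_gap 0.997
top bbox (379, 205, 30, 30)
expected for upright at mat 0.004 [381. 213.] [401. 232.]
expected for upright at mat 0.084 [381. 202.] [412. 232.]
side bbox (345, 170, 32, 24)
expected for upright at mat 0.004 [348. 193.] [369. 209.]
expected for upright at mat 0.084 [344. 166.] [377. 189.]
lug [241 283  39  11  75] [0.4982 0.1661 0.043 ]
lug [284 289  16  10  86] [0.4799 0.0784 0.043 ]
lug [220 315  15  10  92] [0.4184 0.2373 0.043 ]
```

```bash
python3 - <<'E'
from plan import *
from scipy.spatial.transform import Slerp
p0=np.array(D[-1]['ee_pos']);R0=np.array(D[-1]['tcp_rot'])
u=np.array([.4799-.4184,.0784-.2372]);u/=np.hypot(*u);c=np.array([.4492,.1578]);lug=c+.085*u;print('u',u,'lug',lug,'delta',np.array([.4322,-.152])-c)
for sg in(1,-1):
    x=sg*np.array([-u[1],u[0],0]);z=np.array([0,0,-1.]);RT=np.c_[x,np.cross(z,x),z]
    n=int(np.ceil(np.degrees(Ro.from_matrix(R0.T@RT).magnitude())/6.3));S=Slerp([0,1],Ro.from_matrix([R0,RT]));print('sg',sg,n)
    a=p0+[-.03,.0,.11];W=[(p0+(a-p0)*(i+1)/5,R0) for i in range(5)]
    b=np.r_[lug,.12];W+=[(a+(b-a)*(i+1)/n,S((i+1)/n).as_matrix()) for i in range(n)]
    p,R,q=rows(W,show=True)
E
```

```text
u [ 0.36114237 -0.93251069] lug [0.4798971  0.07853659] delta [-0.017  -0.3098]
sg 1 18
[[-2.0, -17.5, -14.5, 0.0, 0.0, 0.0], [-1.9, -17.5, -14.4, 0.0, 0.0, 0.0], [-2.0, -17.5, -14.5, 0.0, 0.0, 0.0], [-2.0, -17.5, -14.5, 0.0, 0.0, 0.0], [-1.9, -17.6, -14.5, 0.0, 0.0, 0.0], [-16.4, 3.3, 5.9, -2.8, -2.8, -4.5], [-16.2, 1.6, 6.8, -2.7, -2.9, -4.4], [-16.0, 0.1, 7.6, -2.8, -2.8, -4.5]]
[[-15.5, -1.5, 8.4, -2.8, -2.9, -4.5], [-14.9, -3.2, 9.0, -2.7, -2.8, -4.4], [-14.1, -4.7, 9.5, -2.8, -2.9, -4.5], [-13.2, -6.3, 10.0, -2.8, -2.8, -4.5], [-12.2, -7.8, 10.2, -2.7, -2.9, -4.4], [-10.9, -9.1, 10.4, -2.8, -2.8, -4.5], [-9.7, -10.5, 10.5, -2.8, -2.8, -4.5], [-8.3, -11.6, 10.3, -2.7, -2.9, -4.4]]
[[-6.9, -12.8, 10.2, -2.8, -2.8, -4.5], [-5.3, -13.7, 9.8, -2.8, -2.9, -4.5], [-3.8, -14.5, 9.4, -2.7, -2.8, -4.4], [-2.1, -15.2, 8.8, -2.8, -2.9, -4.5], [-0.5, -15.7, 8.1, -2.8, -2.8, -4.4], [1.1, -16.1, 7.3, -2.7, -2.9, -4.5], [2.7, -16.2, 6.4, -2.8, -2.8, -4.5]]
0 ([-64, 14, 124, 76, 68, -44], np.float64(0.0), 3, [0.538, -0.222, 0.131])
3 ([-67, 2, 126, 72, 72, -35], np.float64(0.0), 3, [0.52, -0.22
[... 1361 characters left out ...]
 ([-64, 14, 124, 76, 68, -44], np.float64(0.0), 3, [0.538, -0.222, 0.131])
3 ([-67, 2, 126, 72, 72, -35], np.float64(0.0), 3, [0.52, -0.222, 0.197])
6 ([-63, -11, 133, 68, 63, -16], np.float64(0.0), 8, [0.51, -0.187, 0.207])
9 ([-50, -23, 138, 55, 48, 17], np.float64(0.0), 12, [0.504, -0.134, 0.19])
12 ([-34, -24, 136, 29, 39, 64], np.float64(0.0), 16, [0.498, -0.081, 0.172])
15 ([-20, -17, 129, 6, 43, 108], np.float64(0.0), 13, [0.492, -0.028, 0.155])
18 ([-10, -7, 121, -2, 54, 136], np.float64(0.0), 7, [0.486, 0.025, 0.137])
21 ([-5, 3, 112, 0, 65, 154], np.float64(0.0), 5, [0.48, 0.079, 0.12])
end ([-5, 3, 112, 0, 65, 154], np.float64(0.0), 5, [0.48, 0.079, 0.12]) max step 16 max cost 0.0
```

>>> {"name": "move_arm", "arguments": {"moves": [[-2.0,-17.5,-14.5,0,0,0],[-2.0,-17.5,-14.5,0,0,0],[-2.0,-17.5,-14.5,0,0,0],[-2.0,-17.5,-14.5,0,0,0],[-2.0,-17.5,-14.5,0,0,0],[-16.4,3.3,5.9,-2.8,-2.8,-4.5],[-16.2,1.6,6.8,-2.7,-2.9,-4.4],[-16.0,0.1,7.6,-2.8,-2.8,-4.5]]}}

```text
clock: 18.73
ee_pos: [0.5086, -0.1695, 0.2011]
tcp_rot: [[0.56, -0.408, 0.721], [-0.818, -0.411, 0.403], [0.132, -0.815, -0.564]]
force: [-0.2, 0.2, 0.4]
finger_gap: 1.004
```

>>> {"name": "move_arm", "arguments": {"moves": [[-15.5,-1.5,8.4,-2.8,-2.9,-4.5],[-14.9,-3.2,9.0,-2.7,-2.8,-4.4],[-14.1,-4.7,9.5,-2.8,-2.9,-4.5],[-13.2,-6.3,10.0,-2.8,-2.8,-4.5],[-12.2,-7.8,10.2,-2.7,-2.9,-4.4],[-10.9,-9.1,10.4,-2.8,-2.8,-4.5],[-9.7,-10.5,10.5,-2.8,-2.8,-4.5],[-8.3,-11.6,10.3,-2.7,-2.9,-4.4]]}}

```text
clock: 19.4
ee_pos: [0.4931, -0.0352, 0.1573]
tcp_rot: [[0.949, -0.116, 0.294], [-0.22, -0.91, 0.352], [0.227, -0.399, -0.888]]
force: [0.8, -0.0, 0.9]
finger_gap: 1.002
```

>>> {"name": "move_arm", "arguments": {"moves": [[-6.9,-12.8,10.2,-2.8,-2.8,-4.5],[-5.3,-13.7,9.8,-2.8,-2.9,-4.5],[-3.8,-14.5,9.4,-2.7,-2.8,-4.4],[-2.1,-15.2,8.8,-2.8,-2.9,-4.5],[-0.5,-15.7,8.1,-2.8,-2.8,-4.4],[1.1,-16.1,7.3,-2.7,-2.9,-4.5],[2.7,-16.2,6.4,-2.8,-2.8,-4.5],[0,0,0,0,0,0]]}}

```text
clock: 20.07
ee_pos: [0.4782, 0.0852, 0.1179]
tcp_rot: [[0.928, 0.374, -0.005], [0.374, -0.928, 0.001], [-0.004, -0.003, -1.0]]
force: [-0.1, 0.6, -0.3]
finger_gap: 1.002
```

>>> {"name": "move_arm", "arguments": {"moves": [[0,0,0,0,0,0],[0,0,0,0,0,0]]}}

```text
clock: 20.23
ee_pos: [0.4792, 0.0806, 0.1191]
tcp_rot: [[0.931, 0.365, -0.002], [0.365, -0.931, 0.003], [-0.001, -0.003, -1.0]]
force: [0.5, -0.1, -0.0]
finger_gap: 1.0
```

```bash
python3 rec.py; python3 - <<'E'
from plan import *
from h import *
p=np.array(D[-1]['ee_pos']);R=np.array(D[-1]['tcp_rot']);x=np.array([.9325,.3611,0]);RT=np.c_[x,np.cross([0,0,-1.],x),[0,0,-1.]]
print('rot left',np.degrees(Ro.from_matrix(R.T@RT).as_rotvec()).round(1),'shift',(R.T@(np.array([.4799,.0785,.025])-p)*1e3).round(1))
cv2.imwrite('pics/w8.png',viewer.snapshot('wrist')[:,:,::-1]);c=viewer.calibration('wrist');print('lug mid px',[proj(c,np.r_[np.array([.4492,.1578])+r*np.array([.361,-.9325]),.043]).round().tolist() for r in(.066,.085,.104)])
E
```

```text
clock 20.233
joint_positions [-4.825, 3.464, 112.029, 0.149, 64.612, -26.286]
ee_pos [0.479, 0.081, 0.119]
tcp_rot [[0.931, 0.365, -0.002], [0.365, -0.931, 0.003], [-0.001, -0.003, -1.0]]
force [0.514, -0.056, -0.041]
finger_gap 1.0
rot left [-0.2  0.   0.2] shift [-0.1  2.5 94.1]
lug mid px [[324.0, 231.0], [324.0, 258.0], [324.0, 284.0]]
```

View pics/w8.png

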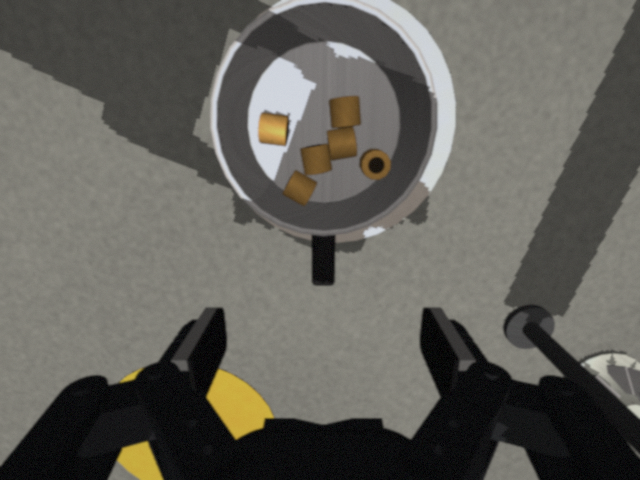

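The wrist view shows the lug at (323,260), where I predicted (324,258), and six bearings in the pan. I'll descend and grip the lug.

>>> {"name": "move_arm", "arguments": {"moves": [[0,2.5,25,0,0,0],[0,0,30,0,0,0],[0,0,22,0,0,0],[0,0,12,0,0,0],[0,0,5,0,0,0],[0,0,0,0,0,0],[0,0,0,0,0,0]]}}

```text
clock: 20.87
ee_pos: [0.481, 0.0772, 0.0263]
tcp_rot: [[0.932, 0.363, 0.0], [0.363, -0.932, 0.002], [0.001, -0.002, -1.0]]
force: [-0.2, -0.2, -0.0]
finger_gap: 0.996
```

>>> {"name": "move_arm", "arguments": {"moves": [[0,0,0,0,0,0],[0,0,0,0,0,0],[0,0,0,0,0,0],[0,0,0,0,0,0],[0,0,0,0,0,0],[0,0,0,0,0,0],[0,0,0,0,0,0],[0,0,0,0,0,0]], "grip": 0, "newtons": 40}}

```text
clock: 21.53
ee_pos: [0.4805, 0.0779, 0.026]
tcp_rot: [[0.931, 0.364, -0.001], [0.364, -0.931, 0.002], [0.0, -0.002, -1.0]]
force: [-2.1, 0.1, 5.1]
finger_gap: 0.177
```

>>> {"name": "move_arm", "arguments": {"moves": [[0,0,0,0,0,0],[0,0,0,0,0,0],[0,0,0,0,0,0],[0,0,0,0,0,0]]}}

```text
clock: 21.87
ee_pos: [0.4805, 0.0779, 0.026]
tcp_rot: [[0.931, 0.364, -0.001], [0.364, -0.931, 0.002], [0.0, -0.002, -1.0]]
force: [-2.3, 1.1, 5.2]
finger_gap: 0.178
```

```bash
python3 rec.py; python3 - <<'E'
from plan import *
p=np.array(D[-1]['ee_pos']);R=np.array(D[-1]['tcp_rot']);n=20
d=np.array([-.017,-.3098,0])
f=lambda i:(1-np.cos(np.pi*i/n))/2
rows([(p+d*f(i+1),R) for i in range(n)])
E
```

```text
clock 21.867
joint_positions [-5.111, 12.908, 114.106, 0.121, 53.026, -26.545]
ee_pos [0.481, 0.078, 0.026]
tcp_rot [[0.931, 0.364, -0.001], [0.364, -0.931, 0.002], [0.0, -0.002, -1.0]]
force [-2.31, 1.079, 5.217]
finger_gap 0.178
[[-0.8, 1.7, -0.0, 0.0, 0.0, 0.0], [-2.3, 5.2, -0.0, 0.0, 0.0, 0.0], [-3.9, 8.5, -0.0, 0.0, 0.0, 0.0], [-5.3, 11.6, -0.1, 0.0, 0.0, 0.0], [-6.5, 14.3, 0.0, 0.0, 0.0, 0.0], [-7.7, 16.9, -0.0, 0.0, 0.0, 0.0], [-8.6, 18.9, -0.0, 0.0, 0.0, 0.0], [-9.4, 20.4, -0.1, 0.0, 0.0, 0.0]]
[[-9.8, 21.6, -0.0, 0.0, 0.0, 0.0], [-10.0, 22.1, -0.1, 0.0, 0.0, 0.0], [-10.1, 22.0, -0.0, 0.0, 0.0, 0.0], [-9.8, 21.6, -0.0, 0.0, 0.0, 0.0], [-9.3, 20.4, -0.1, 0.0, 0.0, 0.0], [-8.7, 18.9, -0.0, 0.0, 0.0, 0.0], [-7.6, 16.9, -0.1, 0.0, 0.0, 0.0], [-6.6, 14.4, 0.0, 0.0, 0.0, 0.0]]
[[-5.3, 11.5, -0.0, 0.0, 0.0, 0.0], [-3.8, 8.5, -0.0, 0.0, 0.0, 0.0], [-2.4, 5.2, -0.0, 0.0, 0.0, 0.0], [-0.8, 1.7, -0.0, 0.0, 0.0, 0.0]]
0 ([-5, 13, 114, 0, 53, -27], np.float64(0.0), 0, [0.48, 0.076, 0.026])
3 ([-9, 12, 115, 0, 53, -30], np.float64(0.0), 1, [0.479, 0.048, 0.026])
6 ([-15, 12, 116, 0, 53, -37], np.float64(0.0), 2, [0.476, -0.007, 0.026])
9 ([-24, 12, 115, 0, 53, -45], np.float64(0.0), 2, [0.472, -0.077, 0.026])
12 ([-32, 13, 113, 0, 53, -53], np.float64(0.0), 2, [0.468, -0.147, 0.026])
15 ([-37, 16, 111, 0, 54, -59], np.float64(0.0), 1, [0.465, -0.202, 0.026])
18 ([-40, 17, 109, 0, 54, -61], np.float64(0.0), 0, [0.464, -0.23, 0.026])
end ([-40, 17, 109, 0, 54, -61], np.float64(0.0), 0, [0.463, -0.232, 0.026]) max step 2 max cost 0.0
```

>>> {"name": "move_arm", "arguments": {"moves": [[-0.8,1.7,0,0,0,0],[-2.3,5.2,0,0,0,0],[-3.9,8.5,0,0,0,0],[-5.3,11.6,0,0,0,0],[-6.5,14.3,0,0,0,0],[-7.7,16.9,0,0,0,0],[-8.6,18.9,0,0,0,0],[-9.4,20.4,0,0,0,0]]}}

```text
clock: 22.53
ee_pos: [0.4746, -0.0282, 0.0257]
tcp_rot: [[0.932, 0.363, 0.0], [0.363, -0.932, 0.005], [0.002, -0.005, -1.0]]
force: [0.9, 8.9, 6.4]
finger_gap: 0.173
```

>>> {"name": "move_arm", "arguments": {"moves": [[-9.8,21.6,0,0,0,0],[-10.0,22.1,0,0,0,0],[-10.1,22.0,0,0,0,0],[-9.8,21.6,0,0,0,0],[-9.3,20.4,0,0,0,0],[-8.7,18.9,0,0,0,0],[-7.6,16.9,0,0,0,0],[-6.6,14.4,0,0,0,0]]}}

```text
clock: 23.2
ee_pos: [0.4648, -0.2013, 0.0253]
tcp_rot: [[0.932, 0.362, -0.001], [0.362, -0.932, 0.007], [0.001, -0.007, -1.0]]
force: [-0.2, 11.3, 9.4]
finger_gap: 0.182
```

>>> {"name": "move_arm", "arguments": {"moves": [[-5.3,11.5,0,0,0,0],[-3.8,8.5,0,0,0,0],[-2.4,5.2,0,0,0,0],[-0.8,1.7,0,0,0,0],[0,0,0,0,0,0],[0,0,0,0,0,0],[0,0,0,0,0,0]]}}

```text
clock: 23.78
ee_pos: [0.4632, -0.2301, 0.0254]
tcp_rot: [[0.932, 0.363, -0.001], [0.363, -0.932, 0.006], [0.001, -0.006, -1.0]]
force: [-1.5, 7.6, 11.4]
finger_gap: 0.183
```

```bash
python3 rec.py; python3 - <<'E'
from h import *
a=viewer.snapshot('top');b=viewer.snapshot('side')
cv2.imwrite('pics/ts9.png',cv2.hconcat([cv2.resize(a[190:370,290:470],(400,400)),cv2.resize(b[160:340,340:520],(400,400))])[:,:,::-1])
T=viewer.calibration('top')
print('yellow px',proj(T,(.4322,-.152,0)),'pan lug expected far',proj(T,(.4322-.0307,-.152+.0793,.043)))
E
```

```text
clock 23.783
joint_positions [-39.94, 17.004, 109.049, 0.247, 54.22, -61.379]
ee_pos [0.463, -0.23, 0.025]
tcp_rot [[0.932, 0.363, -0.001], [0.363, -0.932, 0.006], [0.001, -0.006, -1.0]]
force [-1.538, 7.59, 11.427]
finger_gap 0.183
yellow px [383.21472785 311.73131752] pan lug expected far [353.63926571 325.19970617]
```

View pics/ts9.png

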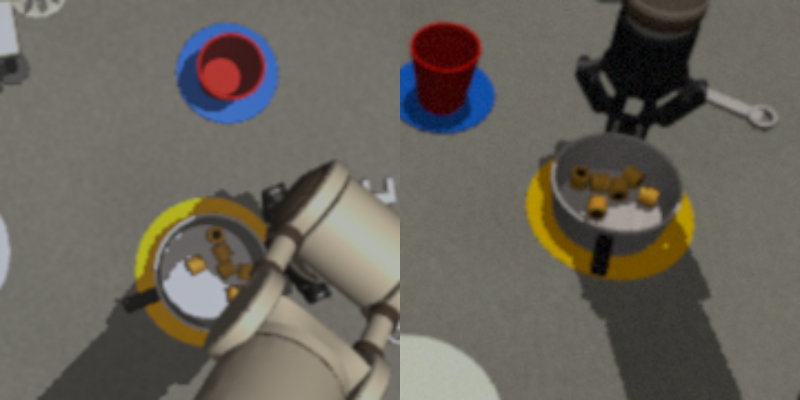

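The pan is on the yellow disc. Its far lug is at pixel (353.5,325), against an expected (353.6,325.2). The six bearings are inside and the cup stands on the mat, so I'll release the lug and rise.

>>> {"name": "move_arm", "arguments": {"moves": [[0,0,0,0,0,0],[0,0,0,0,0,0],[0,0,0,0,0,0],[0,0,0,0,0,0],[0,0,0,0,0,0],[0,0,0,0,0,0]], "grip": 100}}

```text
clock: 24.38
ee_pos: [0.4632, -0.232, 0.025]
tcp_rot: [[0.931, 0.364, -0.001], [0.364, -0.931, 0.002], [-0.0, -0.002, -1.0]]
force: [-0.6, 0.2, 0.7]
finger_gap: 0.997
```

>>> {"name": "move_arm", "arguments": {"moves": [[0,0,-10,0,0,0],[0,0,-25,0,0,0],[0,0,-35,0,0,0],[0,0,-35,0,0,0],[0,0,-35,0,0,0],[-20,20,0,0,0,0],[-25,25,0,0,0,0],[-25,25,0,0,0,0]]}}

```text
clock: 25.05
ee_pos: [0.4238, -0.3239, 0.167]
tcp_rot: [[0.931, 0.366, 0.001], [0.366, -0.931, -0.001], [0.001, 0.001, -1.0]]
force: [0.5, -0.2, -0.4]
finger_gap: 1.001
```

>>> {"name": "move_arm", "arguments": {"moves": [[-25,25,0,0,0,0],[-25,25,0,0,0,0],[-25,25,0,0,0,0],[-25,25,0,0,0,0],[0,0,0,0,0,0],[0,0,0,0,0,0],[0,0,0,0,0,0]]}}

```text
clock: 25.63
ee_pos: [0.367, -0.4519, 0.1651]
tcp_rot: [[0.931, 0.364, -0.001], [0.364, -0.931, 0.002], [0.0, -0.002, -1.0]]
force: [0.4, 0.5, 0.3]
finger_gap: 1.001
```

```bash
python3 rec.py; python3 - <<'E'
from h import *
a=viewer.snapshot('top');b=viewer.snapshot('side');T=viewer.calibration('top');S=viewer.calibration('side')
cv2.imwrite('pics/ts10.png',cv2.hconcat([cv2.resize(a[150:390,290:530],(400,400)),cv2.resize(b[100:340,320:560],(400,400))])[:,:,::-1])
h=cv2.cvtColor(a,cv2.COLOR_RGB2HSV);k=(h[...,2]<60).astype(np.uint8);k[:270]=0;k[360:]=0;k[:,:330]=0;k[:,:430]*=1;k[:,435:]=0
n,l,s,ce=cv2.connectedComponentsWithStats(k)
for i in range(1,n):
    if 40<s[i,4]: print('dark',s[i],onz(T,*ce[i],.043).round(4))
for n,im,c in(('top',a,T),('side',b,S)):
    m=((im[...,0]>60)&(im[...,0]>1.8*im[...,1].astype(int))&(im[...,0]>1.8*im[...,2].astype(int))).astype(np.uint8);m[260:]=0;m[:,:330]=0
    o=outline(m);print(n,'red',cv2.boundingRect(o), circ(c,o,.084) if n=='top' else '')
E
```

```text
clock 25.633
joint_positions [-62.82, 13.98, 94.503, 0.036, 71.647, -84.168]
ee_pos [0.367, -0.452, 0.165]
tcp_rot [[0.931, 0.364, -0.001], [0.364, -0.931, 0.002], [0.0, -0.002, -1.0]]
force [0.375, 0.454, 0.272]
finger_gap 1.001
dark [409 295  15   9  79] [ 0.4637 -0.2285  0.043 ]
dark [344 320  17  10  76] [ 0.402 -0.067  0.043]
top red (379, 205, 30, 30) [ 0.6552 -0.1698  0.0376]
side red (345, 170, 32, 24)
```

View pics/ts10.png

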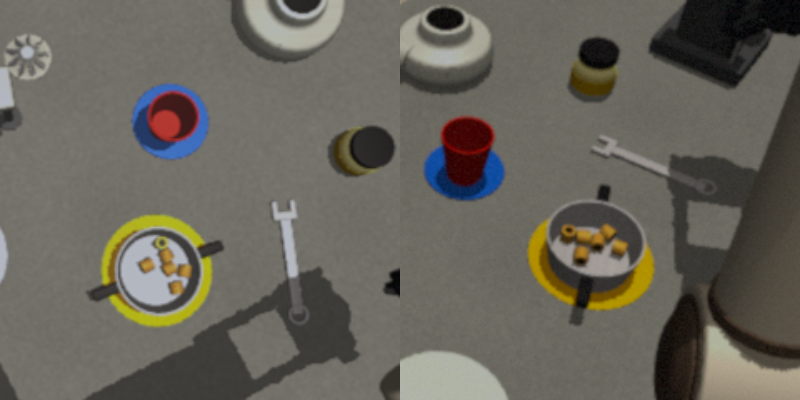

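```bash
python3 -c "
from cell import job; print(job.close_job())"
```

```text
the job is handed in; nothing more can be done
None
```

I poured all six bearings into the pan, stood the empty cup upright on the blue mat, and slid the pan by one lug onto the yellow disc. I handed the job in at about 26 s on the robot clock, and the hand-in reported no verdict.

**Final checks (top and side views, arm clear of everything):**
- **Bearings:** all six are in the pan.
- **Pan:** its centre, taken midway between the lugs, is at (0.433, -0.148), about 4 mm from the yellow disc's centre. It was never lifted on purpose and looks flat.
- **Cup:** it stands upright and released, about 11 mm from the mat's centre. Its position in the gripper differed from my model by about 12 mm after grasping, so I corrected for that from the camera views before pouring.
- **Bystanders:** the wrench, jar and wheel look unmoved in the pictures, though I did not measure them. The spray can was not in the last crops, but the arm never worked near it after the cup was lifted.
- **Forces:** the largest contact forces I saw were small, about 11 N on the pan lug and about 6 N when setting the cup down.

No check failed. I viewed 11 pictures, one over the budget of 10.

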